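# Fit the specimen carousel on its drive studs

### The arm

A 7-joint arm with a two-finger parallel gripper is mounted at the origin on the work surface. World frame = base frame: x ahead of the robot, y to its left, z up, the work surface at z = 0. Lengths are in mm, angles in rad, forces in N, time in s.
With the tool pointing down it reaches from about 425 to 825 mm from the base axis. Payload 3.6 kg.
Tool frame: the origin (TCP) lies between the finger pads; the fingertips stand 22 mm ahead of it and the grasp point (between the pads) lies 3 mm ahead of it (bot.tip_reach is the distance from the TCP to the fingertips, in mm); z points along the fingers, x is the direction in which the jaws open and shut, and the axes are right-handed (so a half turn about z gives the same grasp; the last joint's range is limited). The gripper opens to 85 mm and grips with 20 to 120 N. Pads are 22 mm wide; open, the fingers measure 114 mm over their backs; the gripper's body (76 mm by 85 mm) begins 54 mm behind the grasp point. The pads swing forward as they close: fully open they stand 13 mm farther back than shut.
Start: joints at [-1.23, 0.615, -0.013, 1.423, 0.008, 1.103, -0.04], TCP at [233.076, 606.745, 253.297] pointing down, gripper open.
Joint ranges: [-3.12, 3.12], [-0.3, 2.06], [-1.34, 1.32], [0.26, 2.42], [-1.36, 4.5], [0.01, 1.98], [-2.84, 2.84]. Speed limits (rad/s): [2.79, 2.79, 3.14, 3.14, 3.14, 3.14, 3.14].

### API

Orientations are given as a unit quaternion [x, y, z, w].
In Python, from station import bot, eyes gives the robot as it stands.
- The arm moves only by the tool servo_tool, never from a script. Its argument "moves" is a list that holds one entry, the list of rows, each a list of 5 numbers: the shift along the world's x, y, z in m, then the turn about the world's z in degrees, then the closure, from 0 (fully open) to 1 (shut). A call has 1 to 12 rows; each row shifts and turns the pose as measured when the row begins; what a row does not reach is not made up. A row lasts 1/8 s, in which the tool goes at most 62.5 mm and 10.7 degrees, less where a joint would pass 70% of its speed; a pose out of reach is approached as far as the arm can. A call is refused whole if a number of a shift passes 0.0625 or a number of a turn 10.7, either way. A call with a gripper value outside its range is refused whole. The fingers move at their own pace and stop on an object; "squeeze" is the grip in N (left out, the last holds). Time passes only in rows, so rows that do not move let the fingers close. It gives the time, the measured TCP pose, the force and the opening at its end, in the units of the state.
- bot.get_obs(): the state, without advancing time (a new reading comes with each control period).
- eyes.camera(name): name is "scene" or "top"; returns the picture (400x640x3 uint8, red, green, blue); there is no depth.
- eyes.get_calibration(name): a dict with "camera_matrix" (3x3 intrinsics, pixels), "k1" (the pictures are not rectified: a ray, as slopes to the right and down, at radius r is drawn at 1 + k1 r^2 times it, then the intrinsics apply), "position" and "rotation" of the camera in the world. Camera axes: x right, y up, looking along -z (the intrinsics and any distortion apply to the point x, -y, -z); pixel columns grow to the right and rows downward; lengths in mm; the calibration is good to about 2 mm. A picture is of the moment at which its call begins. get_calibration takes no time and is no camera call.
- bot.close_job(): hands the job in, once; it reports no verdict.
The state is a dict: "time": time; "qpos": joint angles; "qd": joint speeds; "tau": joint torques, N m; "eef_pos": TCP position; "tcp_rot": TCP orientation; "contact_force": force on the tool from outside, world axes, zero at the start; "ft_torque": the same for the moment, N m; "opening": opening from 0.0 (shut) to 1.0 (fully open).
Only numpy, scipy, OpenCV 4.12 (cv2) and the standard library are available. Lean on these libraries where they do the work, as an engineer would, in place of code of your own. Each camera call takes 0.05 s, during which the arm holds its last target.

### The job

Lift the round specimen carousel by its square collar onto the spindle of the black drive unit, turn it until its three holes find the three drive studs, and let it slide fully home, flat on the turntable. Then swing the unit's stage clip in over the carousel's rim as far as it goes, and leave everything released. Be gentle: never push the carousel against the unit with more than 50 N (dropping it on the unit counts too), and leave the other things on the bench where they are.

Things in the scene. Friction and masses are not known exactly. Their poses are not given: they have to be found in the camera images.
- carousel_grip (a point): carousel's centre: on its axis, 30 mm above its underside. In the disc's middle stands its grip, a hollow square collar 40 x 40 mm outside, sides across the x and y axes, 8 to 44 mm above the underside. A bore at least 22 mm wide runs up the axis through disc and collar. z is the axis, up. Fully home, this point is 30 mm above point seat
- carousel: loose plain aluminium disc 140 mm across, 8 mm thick, 0.18 to 0.37 kg, lying flat on the bench at the start. Origin: on its axis at the underside. Three 12.5 mm through holes lie on a circle of 48 mm radius, at 0, 120 and 240 degrees from its x axis; shallow round glass wells lie between them
- stage: black drive unit fixed to the bench, 180 x 180 mm, housing top 45 mm above the bench. Origin: centre of its underside, x and y along its sides. It carries the turntable (aluminium disc 120 mm across, held by a brake: it does not turn) and the stage clip
- seat (a point): centre of the turntable's top face, 60 mm above the bench; axes as the unit's, NOT the turntable's. The spindle (20 mm across, tapered tip) reaches 34 mm above it. Three bevelled 10 mm studs, 10 mm tall, stand 120 degrees apart on a circle of 48 mm radius
- stud_side (a point): point level with the stud tips, 48 mm from the spindle axis along the unit's x. One stud stands within 0.75 rad of here, either way round the spindle; where the turntable stopped is not measured: see or feel it. An unmatched carousel rests on the stud tips, 10 mm too high; matched within about 0.03 rad it drops on
- clip (a joint): angle of the stage clip about its upright pivot, rad. 0: swung out, pointing away from the spindle side, along the unit's x+y diagonal; it grows clockwise seen from above; at the stop, 1.57, it points at the spindle, over the carousel's rim. It starts at 0 to 0.3, turns with light friction (1 N at the knob) and stays where it is left
- clip_pivot (a point): on the clip's upright pivot, at the underside of the clip's arm, 71.5 mm above the bench. The arm is a flat steel strip 71 mm long, 16 mm wide, 5 mm thick: it passes 3.5 mm above the carousel's disc when that is home, but runs into the rim when it is not
- clip_knob (a point): middle of the clip's knob, an upright steel pin 14 mm across and 28 mm tall standing on the arm, 48 mm from the pivot's axis; the knob reaches from 14 mm below to 14 mm above this point
- objective: loose microscope objective standing on the bench, steel barrel 27 mm in diameter, 46 mm tall; a bystander. Origin: centre of its underside
- slide_box: loose closed grey slide box 85 x 50 x 26 mm; a bystander. Origin: centre of its underside
- oil_bottle: loose small amber bottle 30 mm in diameter, 58 mm tall, standing close to the carousel at the start; a bystander. Origin: centre of its underside
- driver: loose screwdriver 150 mm long lying on the bench; a bystander. Origin: underside of it
- dish: loose shallow glass dish 90 mm in diameter, 16 mm tall; a bystander. Origin: centre of its underside
- tip_rack: loose white pipette-tip rack 120 x 85 x 56 mm; a bystander. Origin: centre of its underside
- jar: loose clear jar 60 mm in diameter, 60 mm tall; a bystander. Origin: centre of its underside

How it is judged:
By the outcome, as a careful person would: the job done as asked, in the order asked, and still so for the second after the job is handed in, with the robot touching nothing.
It also fails if it takes over 72 s, if anything falls off the work surface, if the arm or the gripper's body presses on something with over 40 N, if the wrist force passes 120 N, or if a joint passes its speed limit or range.

## Working session

There is one attempt and no reset: what is moved stays moved. The work goes in short steps, Python scripts to look and compute and a tool call to move; the robot and the scene stay as the last step left them, time stands still between calls to the robot, and variables do not carry over. Pictures are saved under pics/ and viewed, and the job is handed in when it is done.

Besides the shell and the picture viewer there is one more tool, called after "Emit:" as a command line: name --argument value ..., lists and objects as JSON in quotes. servo_tool: Moves the arm, as the interface text tells. Its arguments: {"type":"object","properties":{"moves":{"type":"array"},"squeeze":{"type":"number"}},"required":["moves"]}

```bash
mkdir -p pics; ls; python3 - <<'E'
from station import bot, eyes
import cv2
for n in("scene","top"):
    cv2.imwrite(f"pics/{n}0.png",cv2.cvtColor(eyes.camera(n),cv2.COLOR_RGB2BGR)); print(n,eyes.get_calibration(n))
print(bot.get_obs(),bot.tip_reach)
E
```

```text
pics
scene {'camera_matrix': array([[505.10767228,   0.        , 322.81770914],
       [  0.        , 505.10767228, 201.08348927],
       [  0.        ,   0.        ,   1.        ]]), 'k1': -0.0018133336214281883, 'position': array([1239.32793818,  -90.5721886 , 1237.24192947]), 'rotation': array([0.19575384, 0.17306259, 0.65458895, 0.70939628])}
top {'camera_matrix': array([[427.18294239,   0.        , 322.66396791],
       [  0.        , 427.18294239, 208.25895001],
       [  0.        ,   0.        ,   1.        ]]), 'k1': 0.011021835533514247, 'position': array([ 276.40318862,    2.65616341, 1428.9862733 ]), 'rotation': array([-0.07794225,  0.07605093,  0.70533221, -0.70046252])}
{'time': 0.1, 'qpos': array([-1.23052179,  0.61584585, -0.01261639,  1.42476058,  0.00810796,
        1.1034276 , -0.04036956]), 'qd': array([-1.63926696e-03, -3.00733409e-03,  6.28137751e-04, -2.27103465e-03,
       -2.43797498e-04, -2.25752807e-05,  5.21531448e-04]), 'tau': array([ 9.07418616e-04, -4.70386183e+01,  2.59983754e-01, -1.71571219e+01,
        1.00941444e-02,  5.86200797e-03,  2.00937183e-05]), 'eef_pos': array([232.85104337, 606.16196932, 252.23152377]), 'tcp_rot': array([ 8.24169727e-01,  5.66341622e-01, -9.74309199e-04,  6.92848210e-04]), 'contact_force': array([-0.13570613,  0.10217063,  0.02277064]), 'ft_torque': array([-0.02446665,  0.00813996, -0.03779498]), 'opening': 1.0027175778601412} 22.0
```

View pics/scene0.png

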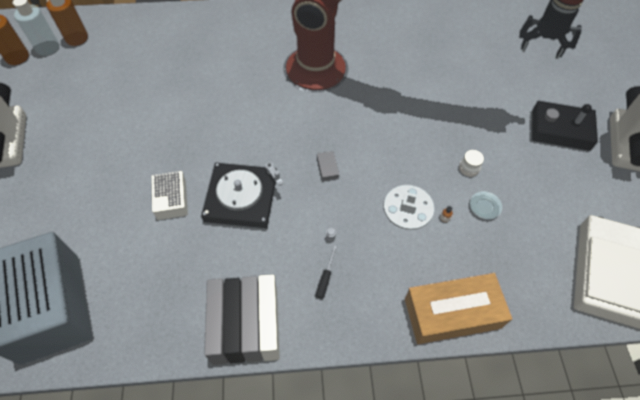

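View pics/top0.png

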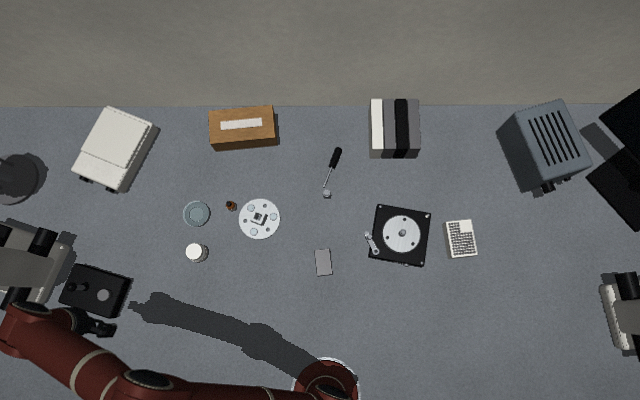

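```bash
cat >h.py <<'E'
import numpy as np,cv2
from scipy.spatial.transform import Rotation as R
from station import bot,eyes
def ray(n,u,v):
    c=eyes.get_calibration(n);K=c['camera_matrix']
    x=(u-K[0,2])/K[0,0];y=(v-K[1,2])/K[1,1]
    p=np.array([x,y]);q=p.copy()
    for _ in range(10): q=p/(1+c['k1']*(q@q))
    return np.array(c['position']),R.from_quat(c['rotation']).apply([q[0],-q[1],-1])
def at(n,u,v,z):
    o,d=ray(n,u,v);return (o+d*(z-o[2])/d[2])[:3]
def proj(n,P):
    c=eyes.get_calibration(n);K=c['camera_matrix']
    p=R.from_quat(c['rotation']).inv().apply(np.atleast_2d(P)-c['position'])
    s=np.c_[p[:,0]/-p[:,2],-p[:,1]/-p[:,2]];s=s*(1+c['k1']*(s**2).sum(1))[:,None]
    return np.c_[s[:,0]*K[0,0]+K[0,2],s[:,1]*K[1,1]+K[1,2]]
def crop(im,u0,v0,w,h,k,name):
    c=cv2.resize(im[v0:v0+h,u0:u0+w],None,fx=k,fy=k,interpolation=cv2.INTER_CUBIC)
    for i in range(0,w,10):
        cv2.putText(c,str(u0+i),(i*k,8),0,.3,(0,0,255),1);cv2.line(c,(i*k,10),(i*k,14),(0,0,255),1)
    for i in range(0,h,10):
        cv2.putText(c,str(v0+i),(0,i*k+4),0,.3,(0,0,255),1)
    cv2.imwrite(name,c)
E
python3 - <<'E'
from h import *
t=cv2.imread('pics/top0.png');s=cv2.imread('pics/scene0.png')
crop(t,360,195,80,75,8,'pics/t_st.png');crop(t,220,190,70,60,8,'pics/t_ca.png')
crop(s,195,155,95,75,8,'pics/s_st.png');crop(s,375,175,90,60,8,'pics/s_ca.png')
E
```

```text
(no output)
```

View pics/t_st.png

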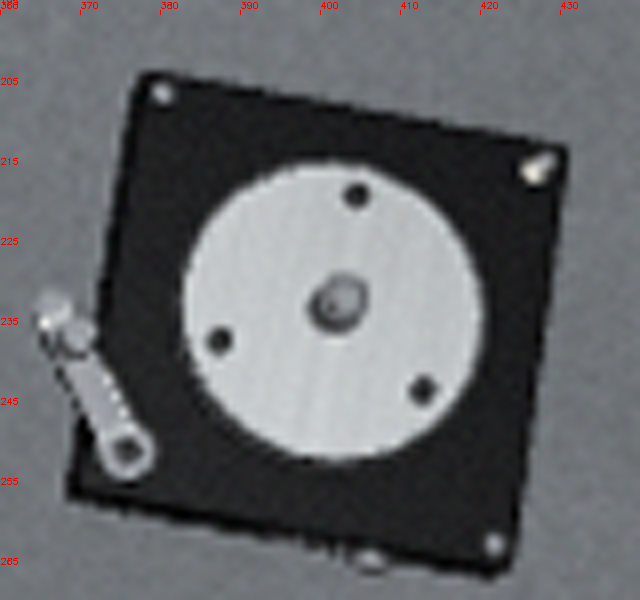

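View pics/t_ca.png

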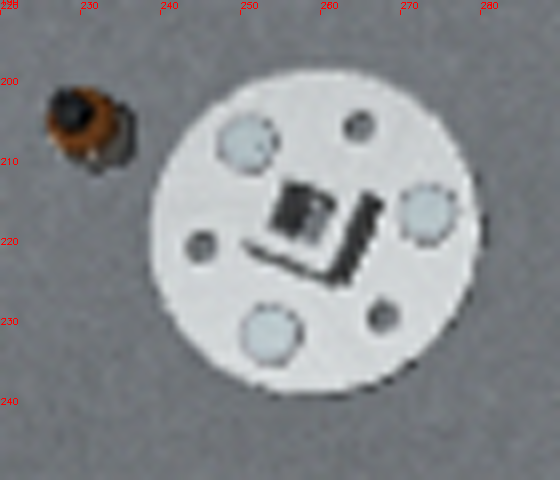

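View pics/s_st.png

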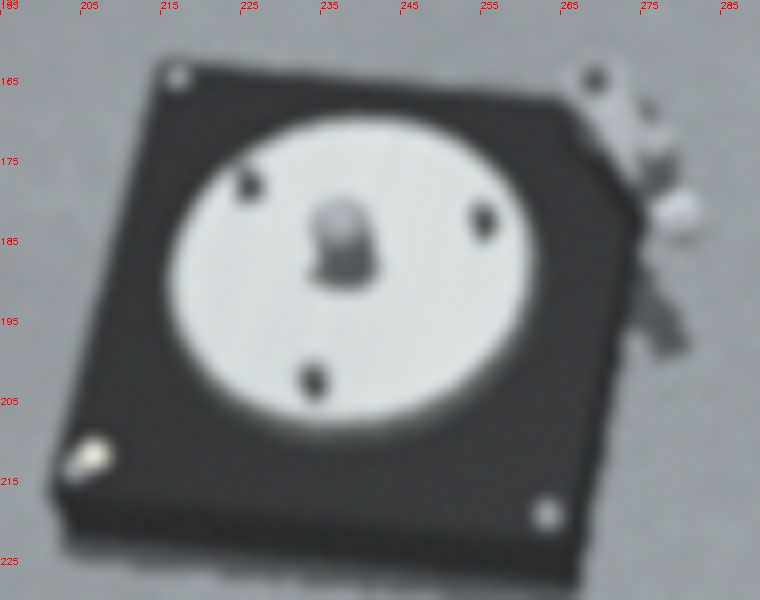

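View pics/s_ca.png

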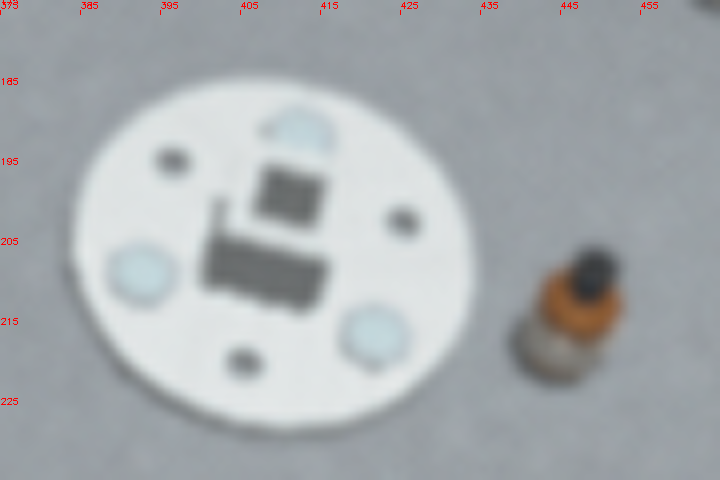

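```bash
cat >fit.py <<'E'
from h import *
from scipy.optimize import least_squares
def px(u0,v0,l): return np.array([[(a+.5)/8-.5+u0,(b+.5)/8-.5+v0] for a,b in l])
def model(p,z,r=48): 
    a=p[2]+np.arange(3)*2*np.pi/3
    return np.c_[p[0]+r*np.cos(a),p[1]+r*np.sin(a),np.full(3,z)]
def fit(obs,z,x0):
    def f(p):
        e=[]
        for n,q in obs.items():
            m=proj(n,model(p,z)); d=np.linalg.norm(m[:,None]-q[None],axis=2)
            e.append((m[d.argmin(0)]-q).ravel())
        return np.concatenate(e)
    s=least_squares(f,x0,x_scale=[1,1,.01]);return s.x,np.abs(s.fun).max()
if __name__=='__main__':
    tc=px(220,190,[(358,125),(201,246),(382,315)]);sc=px(375,175,[(173,161),(404,221),(244,362)])
    ts=px(360,195,[(357,195),(219,340),(423,390)]);ss=px(195,155,[(250,186),(484,221),(314,382)])
    for nm,t,s,z in(('car',tc,sc,8),('studs',ts,ss,65)):
        for n,q in(('top',t),('scene',s)):
            P=np.array([at(n,*a,z) for a in q]);c=P.mean(0);print(nm,n,c,np.linalg.norm(P-c,axis=1),np.degrees(np.arctan2(*(P-c)[:,1::-1].T))%120)
        print('  joint',fit({'top':t,'scene':s},z,[*c[:2],np.arctan2(*(P-c)[0,1::-1])]))
    # disc outlines
    for nm,f,n,roi,z in(('car','top0','top',(230,190,60,60),8),('car','scene0','scene',(377,180,70,55),8),('tt','top0','top',(378,210,46,46),60),('tt','scene0','scene',(212,165,55,50),60)):
        u,v,w,h=roi;im=cv2.cvtColor(cv2.imread(f'pics/{f}.png'),cv2.COLOR_BGR2GRAY)[v:v+h,u:u+w]
        m=(cv2.resize(im,None,fx=8,fy=8,interpolation=cv2.INTER_CUBIC)>(165 if nm=='car' else 120)).astype(np.uint8)
        cs=max(cv2.findContours(m,cv2.RETR_EXTERNAL,cv2.CHAIN_APPROX_NONE)[0],key=cv2.contourArea)
        cs=cv2.convexHull(cs)[:,0]
        P=np.array([at(n,(a+.5)/8-.5+u,(b+.5)/8-.5+v,z)[:2] for a,b in cs])
        s=least_squares(lambda p:np.hypot(*(P-p[:2]).T)-p[2],[*P.mean(0),65],loss='soft_l1');print(nm,n,s.x,np.abs(s.fun).max())
    # collar corners etc.
    for n,l in(('top',px(360,195,[(150,73),(568,148),(505,578),(70,495)])),('scene',px(195,155,[(160,62),(55,490),(580,525)]))):
        print('housing',n,[at(n,*a,45).round(1) for a in l])
    print('pivot',at('top',*px(360,195,[(127,450)])[0],76.5),at('scene',*px(195,155,[(595,80)])[0],76.5))
    print('knob',at('top',*px(360,195,[(55,307)])[0],104.5),at('scene',*px(195,155,[(680,208)])[0],104.5))
    print('spindle',at('top',*px(360,195,[(345,296)])[0],94),at('scene',*px(195,155,[(341,222)])[0],94))
E
python3 fit.py
```

```text
car top [558.92836634 222.29553308   8.        ] [48.16473369 48.06576595 47.85191127] [98.3783635  98.74023611 98.45648946]
car scene [557.61636766 221.93348318   8.        ] [48.00536732 48.25007052 48.02516661] [98.36985024 98.22828201 98.04605782]
  joint (array([558.20749018, 222.03311593,  -2.47267379]), np.float64(0.26420432823968554))
studs top [ 495.11440935 -247.40644355   65.        ] [47.78814775 48.13065005 48.11483281] [105.57330827 105.36003272 105.81950646]
studs scene [ 496.99140596 -247.34604461   65.        ] [47.80986098 47.71204339 48.0018629 ] [105.53600112 105.86989379 105.80389118]
  joint (array([ 496.06183647, -247.41657759,   -2.34472643]), np.float64(0.35344614068606006))
car top [558.43617102 222.14704118  69.90282473] 0.6885503790191052
car scene [557.07720995 222.40116518  72.47438641] 1.2058860503724418
tt top [ 494.99502942 -247.54797505   60.47805704] 0.6840071693856089
tt scene [ 496.44407053 -247.30307791   62.33225094] 0.6865226651288694
housing top [array([ 597.5, -179.7,   45. ]), array([ 564.4, -351.1,   45. ]), array([ 388.1, -315. ,   45. ]), array([ 422.6, -141.3,   45. ])]
housing scene [array([ 395. , -317.4,   45. ]), array([ 567. , -348.1,   45. ]), array([ 593.9, -173.3,   45. ])]
pivot [ 436.89737524 -161.11872365   76.5       ] [ 436.28617926 -161.12158085   76.5       ]
knob [ 489.88531283 -131.42219356  104.5       ] [ 509.23955447 -132.81949123  104.5       ]
spindle [ 495.17803553 -247.06086303   94.        ] [ 499.38442123 -246.29697186   94.        ]
```

```bash
python3 - <<'E'
from h import *
from fit import px
print('knob',at('top',*px(360,195,[(77,333)])[0],104.5),at('scene',*px(195,155,[(655,137)])[0],104.5))
print('armtip',at('top',*px(360,195,[(55,307)])[0],76.5),at('scene',*px(195,155,[(680,208)])[0],76.5))
t=cv2.imread('pics/top0.png');s=cv2.imread('pics/scene0.png')
crop(t,360,225,25,30,20,'pics/t_cl.png');crop(s,260,158,30,45,13,'pics/s_cl.png')
q=bot.get_obs()['tcp_rot'];print(R.from_quat(q).as_matrix().round(3))
b=px(220,190,[(72,105)]);print('bottle',at('top',*b[0],58),'scene',at('scene',*px(375,175,[(595,265)])[0],58))
c=px(375,175,[(245,205),(325,270)])
print([at('scene',*a,44) for a in c])
E
```

```text
knob [ 479.54438801 -139.72420183  104.5       ] [ 480.33282779 -140.04530358  104.5       ]
armtip [ 494.39838299 -134.25664649   76.5       ] [ 491.1926594  -133.86379306   76.5       ]
[[ 0.359  0.934 -0.001]
 [ 0.934 -0.359 -0.002]
 [-0.002  0.    -1.   ]]
bottle [601.50826639 315.51961876  58.        ] scene [600.6074686  316.11844784  58.        ]
[array([560.39481801, 205.77877534,  44.        ]), array([587.85394494, 228.71938102,  44.        ])]
```

View pics/t_cl.png

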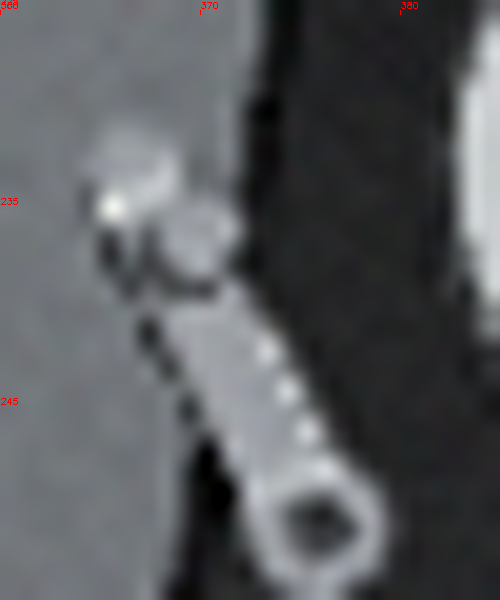

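View pics/s_cl.png

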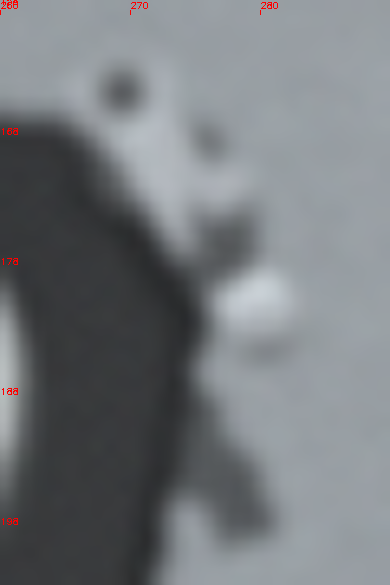

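Emit:
servo_tool --moves '[[[0.0325,-0.0384,-0.01,0,0],[0.0325,-0.0384,-0.01,0,0],[0.0325,-0.0384,-0.01,0,0],[0.0325,-0.0384,-0.01,0,0],[0.0325,-0.0384,-0.01,0,0],[0.0325,-0.0384,-0.01,0,0],[0.0325,-0.0384,-0.01,0,0],[0.0325,-0.0384,-0.01,0,0],[0.0325,-0.0384,-0.01,0,0],[0,0,0,0,0]]]' --squeeze 50

```text
time: 1.35
eef_pos: [529.0, 246.1, 154.8]
tcp_rot: [0.823, 0.567, -0.005, 0.001]
contact_force: [-0.4, 1.0, 0.2]
opening: 1.002
```

Emit:
servo_tool --moves '[[[0.029,-0.024,-0.01,-0.7,0],[0,0,0,0,0],[0,0,0,0,0]]]'

```text
time: 1.72
eef_pos: [556.7, 224.0, 143.6]
tcp_rot: [0.826, 0.563, -0.006, -0.001]
contact_force: [0.5, 0.6, 0.4]
opening: 1.001
```

```bash
cat >look.py <<'E'
from h import *
import sys
k=sys.argv[1]; tag=sys.argv[2]
a=[int(x) for x in sys.argv[3:]]
for n in k.split(','):
    im=cv2.cvtColor(eyes.camera(n),cv2.COLOR_RGB2BGR);cv2.imwrite(f'pics/{n}_{tag}.png',im)
    u,v,w,h,s=a[:5];a=a[5:];crop(im,u,v,w,h,s,f'pics/{n}_{tag}_c.png')
o=bot.get_obs();m=R.from_quat(o['tcp_rot']).as_matrix();print(o['time'],o['eef_pos'].round(2),'jaw',np.degrees(np.arctan2(m[1,0],m[0,0])),'z',m[:,2].round(4),o['contact_force'].round(2),o['ft_torque'].round(2),o['opening'])
E
python3 look.py top,scene a 220 180 80 75 8 375 160 90 75 8
```

```text
1.825 [557.02 223.17 143.74] jaw 68.55935314844056 z [-0.01   -0.0066 -0.9999] [-0.43  0.14 -0.43] [0.04 0.03 0.05] 0.9986296352914454
```

View pics/top_a_c.png

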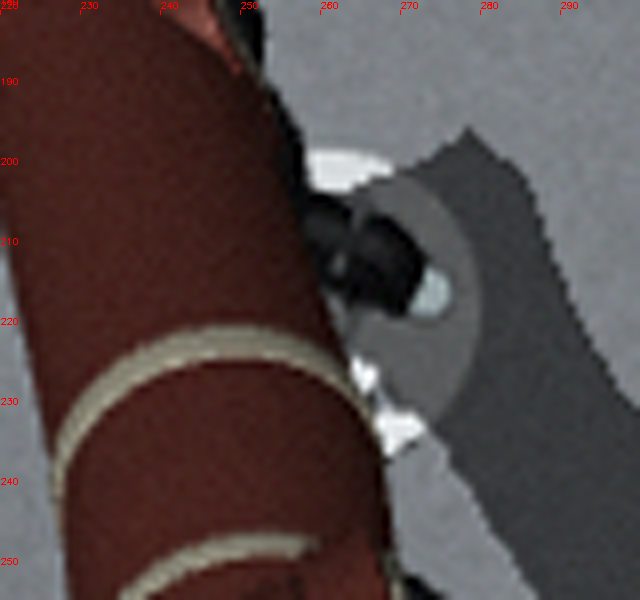

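View pics/scene_a_c.png

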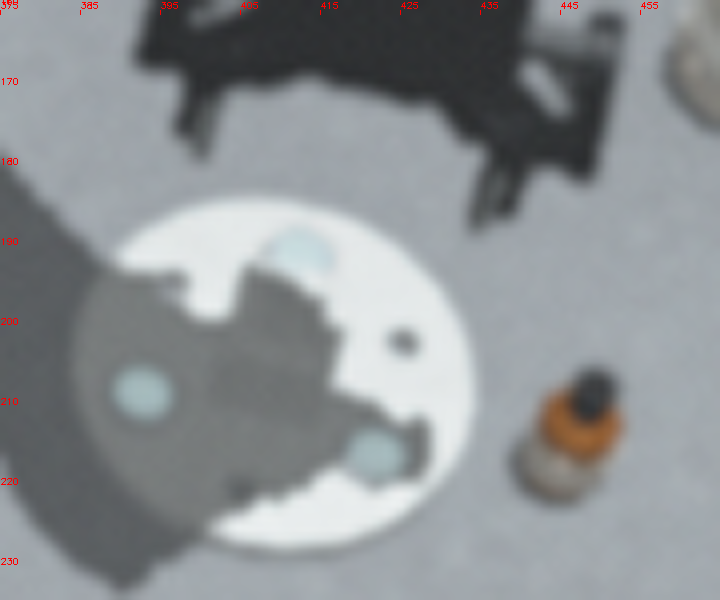

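Emit:
servo_tool --moves '[[[0.0012,-0.001,-0.02,0,0],[0,0,-0.025,0,0],[0,0,-0.025,0,0],[0,0,-0.015,0,0],[0,0,-0.01,0,0],[0,0,0,0,0],[0,0,0,0,0]]]'

```text
time: 2.7
eef_pos: [556.9, 228.8, 49.4]
tcp_rot: [0.824, 0.567, -0.002, -0.001]
contact_force: [0.7, -0.2, 0.3]
opening: 1.001
```

```bash
python3 look.py scene b 375 160 90 75 8
```

```text
2.75 [556.93 228.78  49.47] jaw 69.06330838948256 z [-0.005  -0.0013 -1.    ] [-0.54  0.13  0.47] [-0.03 -0.05  0.04] 0.9987935220623333
```

View pics/scene_b_c.png

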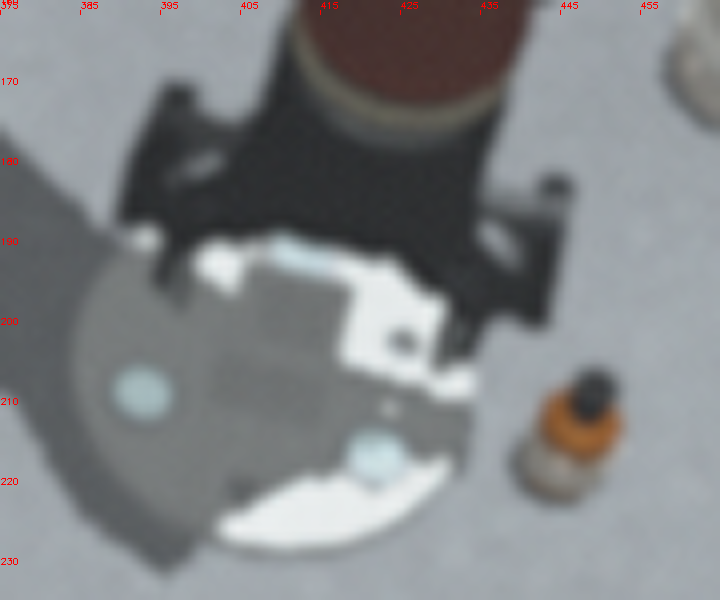

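Emit:
servo_tool --moves '[[[0.001,-0.004,-0.003,-0.5,0],[0,0,0,0,0],[0.0003,-0.0027,-0.003,0,0],[0,0,0,0,0]]]'

```text
time: 3.25
eef_pos: [559.3, 221.2, 44.4]
tcp_rot: [0.827, 0.563, -0.001, -0.0]
contact_force: [-0.2, -0.1, -0.5]
opening: 1.002
```

```bash
python3 look.py scene c 375 160 90 75 8
```

```text
3.3 [559.36 221.69  44.56] jaw 68.49302931420448 z [-2.3e-03 -2.0e-04 -1.0e+00] [-0.45  0.03  0.1 ] [0.01 0.05 0.03] 1.003416539787703
```

Emit:
servo_tool --moves '[[[-0.001,0,-0.004,0,0],[0,0,-0.002,0,0],[0,0,0,0,0],[0,0,0,0,0.3],[0,0,0,0,0.4],[0,0,0,0,0.5]]]'

```text
time: 4.05
eef_pos: [558.2, 222.1, 38.1]
tcp_rot: [0.826, 0.563, -0.001, -0.001]
contact_force: [0.1, 0.2, -0.6]
opening: 0.503
```

```bash
python3 look.py scene d 375 160 90 75 8
```

```text
4.1 [558.17 222.11  38.07] jaw 68.5258250964766 z [-2.4e-03  1.0e-04 -1.0e+00] [0.45 0.09 0.28] [-0.01 -0.02 -0.02] 0.49963784107035136
```

View pics/scene_d_c.png

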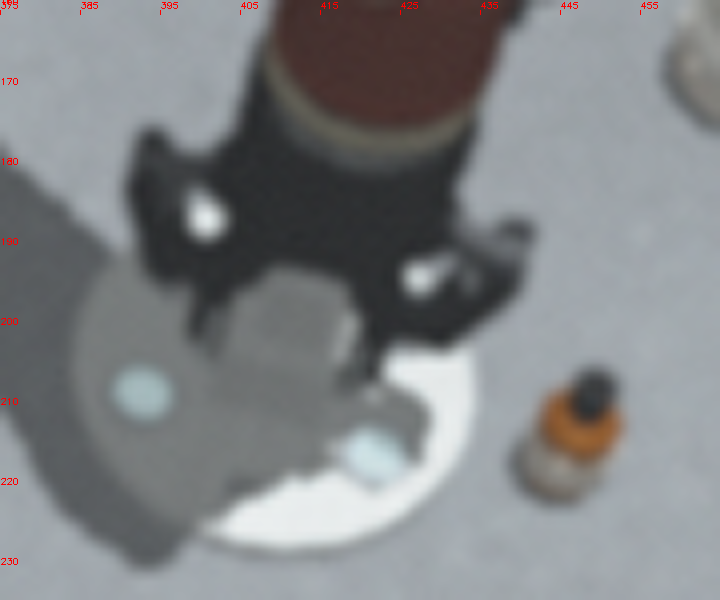

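The fingers straddle the collar neatly (around pixel 412,200). I'll close on it now.

Emit:
servo_tool --moves '[[[0,0,0,0,1],[0,0,0,0,1],[0,0,0,0,1],[0,0,0,0,1]]]' --squeeze 60

```text
time: 4.6
eef_pos: [558.3, 221.9, 38.4]
tcp_rot: [0.826, 0.563, -0.001, -0.001]
contact_force: [0.0, -0.2, 0.3]
opening: 0.457
```

```bash
python3 look.py scene e 375 160 90 75 8
```

```text
4.65 [558.33 221.92  38.36] jaw 68.51942037734392 z [-2.2e-03 -2.0e-04 -1.0e+00] [ 0.97 -1.34  0.43] [-0.15  0.1   0.02] 0.45941880928190876
```

Emit:
servo_tool --moves '[[[0,0,0.01,0,1],[0,0,0.02,0,1],[0,0,0.03,0,1],[0,0,0.04,0,1],[0,0,0.035,0,1],[0,0,0.015,0,1],[0,0,0,0,1]]]'

```text
time: 5.52
eef_pos: [553.4, 220.6, 190.0]
tcp_rot: [0.826, 0.563, -0.006, -0.002]
contact_force: [-0.9, 0.6, -3.0]
opening: 0.454
```

```bash
python3 look.py scene f 365 110 100 90 8
```

```text
5.575 [552.89 220.39 189.12] jaw 68.564949428492 z [-0.0138 -0.004  -0.9999] [ 0.72  0.58 -3.08] [-0.01 -0.02  0.05] 0.45845054527884505
```

View pics/scene_f_c.png

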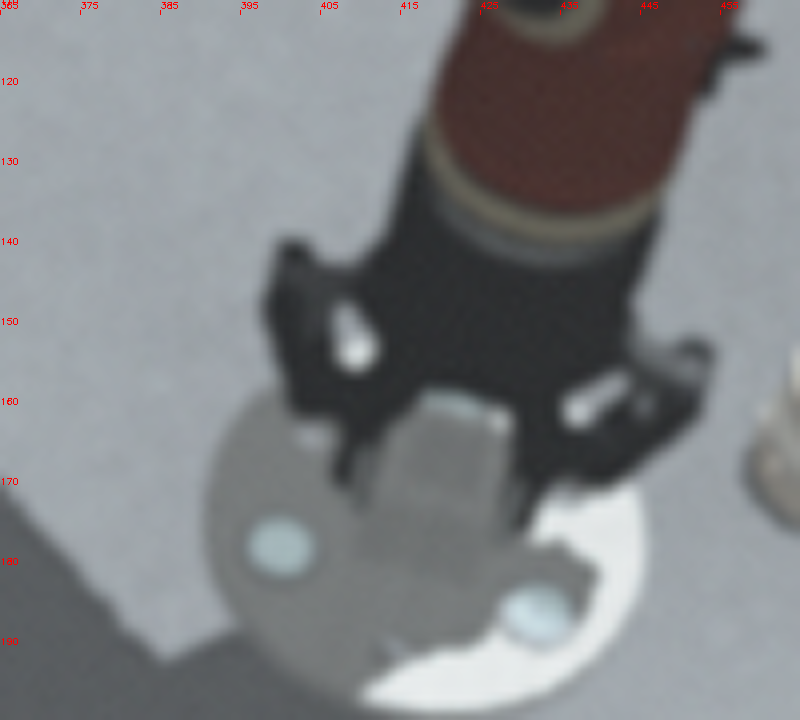

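Emit:
servo_tool --moves '[[[-0.002,-0.02,0,1,1],[-0.004,-0.035,0,1,1],[-0.005,-0.04,0,1,1],[-0.005,-0.04,0,1,1],[-0.005,-0.04,0,1,1],[-0.005,-0.04,0,1,1],[-0.005,-0.04,0,1,1],[-0.005,-0.04,0,0,1],[-0.005,-0.04,0,0,1],[-0.005,-0.04,0,0,1],[-0.005,-0.03,0,0,1],[0,0,0,0,1]]]'

```text
time: 7.08
eef_pos: [484.9, -196.0, 166.5]
tcp_rot: [0.788, 0.615, -0.024, -0.015]
contact_force: [-0.1, 0.9, -3.0]
opening: 0.46
```

```bash
python3 look.py scene g 195 100 100 90 8
```

```text
7.125 [ 485.35 -193.79  166.43] jaw 76.1564876742033 z [-0.0558 -0.0039 -0.9984] [-0.36  0.89 -2.98] [ 0.07 -0.07  0.02] 0.45675031509570563
```

Emit:
servo_tool --moves '[[[0,0.04,0.005,0,1],[0,0.04,0.005,0,1],[0,0.04,0.005,0,1],[0,0,0.0,0,1]]]'

```text
time: 7.62
eef_pos: [483.7, -63.6, 178.0]
tcp_rot: [0.785, 0.619, -0.024, -0.02]
contact_force: [0.4, -0.7, -3.8]
opening: 0.461
```

```bash
python3 look.py scene g2 195 100 100 90 8
```

```text
7.675 [483.46 -65.99 177.79] jaw 76.40511101199152 z [-6.26e-02  2.00e-04 -9.98e-01] [ 0.41 -0.21 -3.63] [-0.02 -0.14  0.03] 0.4576492354948885
```

View pics/scene_g2.png

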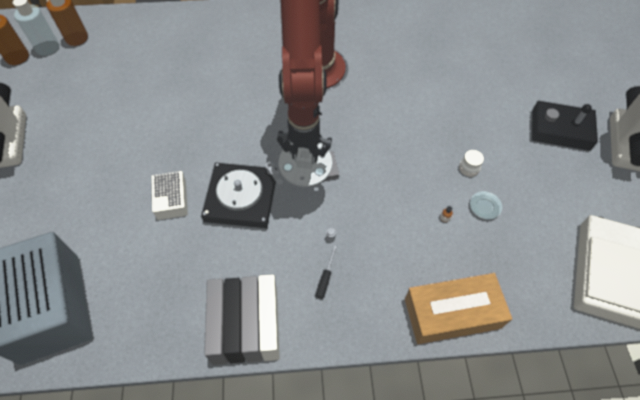

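Emit:
servo_tool --moves '[[[0,0,0,0,1],[0,0,0,0,1],[0,0,0.0,0,1]]]'

```text
time: 8.05
eef_pos: [482.8, -67.3, 176.7]
tcp_rot: [0.786, 0.617, -0.026, -0.02]
contact_force: [-0.1, -0.8, -2.8]
opening: 0.457
```

```bash
cat >st.py <<'E'
from h import *
o=bot.get_obs();m=R.from_quat(o['tcp_rot']).as_matrix();print(o['time'],o['eef_pos'].round(2),'jaw',np.degrees(np.arctan2(m[1,0],m[0,0])).round(2),'z',m[:,2].round(4),o['contact_force'].round(2),o['ft_torque'].round(2),o['opening'].round(3),o['qpos'].round(4))
E
python3 st.py
```

```text
Traceback (most recent call last):
  File "st.py", line 2, in <module>
    o=bot.get_obs();m=R.from_quat(o['tcp_rot']).as_matrix();print(o['time'],o['eef_pos'].round(2),'jaw',np.degrees(np.arctan2(m[1,0],m[0,0])).round(2),'z',m[:,2].round(4),o['contact_force'].round(2),o['ft_torque'].round(2),o['opening'].round(3),o['qpos'].round(4))
                                                                                                                                                                                                                               ^^^^^^^^^^^^^^^^^^
AttributeError: 'float' object has no attribute 'round'
```

```bash
sed -i "s/o\['opening'\].round(3)/round(float(o['opening']),3)/" st.py; python3 st.py; python3 - <<'E'
from h import *
t=cv2.imread('pics/top0.png');crop(t,300,170,90,110,7,'pics/t_mid.png')
E
```

```text
8.05 [482.78 -67.32 176.73] jaw 76.28 z [-6.480e-02 -4.000e-04 -9.979e-01] [-0.05 -0.84 -2.77] [-0.02 -0.16 -0.01] 0.457 [ 0.1351  0.4935 -0.0653  1.9293  0.0514  0.785   1.37  ]
```

View pics/t_mid.png

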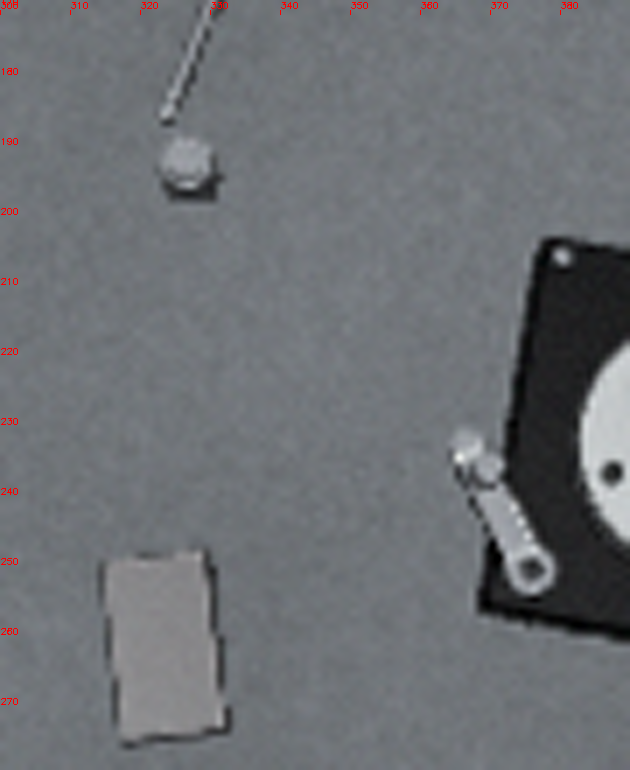

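```bash
python3 - <<'E'
from h import *
for p in((343,221),(329,249),(331,198),(365,236)): print(at('top',*p,0))
E
```

```text
[548.36425027 -63.46509877   0.        ]
[453.12699077 -14.88867425   0.        ]
[629.26714546 -23.49967851   0.        ]
[ 496.30876908 -136.84875168    0.        ]
```

Emit:
servo_tool --moves '[[[0.035,0.002,-0.02,0,1],[0.03,0.002,-0.035,0,1],[0,0,-0.035,0,1],[0,0,-0.025,0,1],[0,0,0,0,1]]]'

```text
time: 8.68
eef_pos: [550.8, -67.3, 58.7]
tcp_rot: [0.788, 0.614, -0.025, -0.018]
contact_force: [-1.2, -0.7, -2.7]
opening: 0.459
```

```bash
python3 st.py
```

```text
8.675 [550.83 -67.32  58.67] jaw 75.88 z [-0.0614 -0.002  -0.9981] [-1.17 -0.7  -2.69] [-0.01 -0.06 -0.06] 0.459 [ 0.1092  0.7505 -0.0484  1.8338  0.0678  0.6202  1.3402]
```

Emit:
servo_tool --moves '[[[0,0,-0.01,0,1],[0,0,-0.004,0,1],[0,0,-0.003,0,1],[0,0,-0.002,0,1],[0,0,-0.002,0,1]]]' --squeeze 25

```text
time: 9.3
eef_pos: [552.6, -68.4, 41.0]
tcp_rot: [0.789, 0.614, -0.023, -0.016]
contact_force: [-6.5, 0.1, 11.2]
opening: 0.454
```

```bash
python3 st.py
```

```text
9.3 [552.65 -68.37  41.  ] jaw 75.8 z [-0.0559 -0.0028 -0.9984] [-6.49  0.11 11.23] [0.17 0.55 0.03] 0.454 [ 0.1084  0.7792 -0.0451  1.8398  0.0706  0.5798  1.3377]
```

Emit:
servo_tool --moves '[[[0,0,-0.002,0,1],[0,0,-0.002,0,1],[0,0,-0.002,0,1],[0,0,-0.002,0,1],[0,0,-0.002,0,1],[0,0,-0.002,0,1]]]' --squeeze 60

```text
time: 10.05
eef_pos: [552.4, -68.3, 40.7]
tcp_rot: [0.789, 0.614, -0.021, -0.014]
contact_force: [-5.1, 0.2, 8.1]
opening: 0.456
```

```bash
python3 st.py
```

```text
10.05 [552.4  -68.31  40.67] jaw 75.81 z [-0.0513 -0.004  -0.9987] [-5.14  0.22  8.06] [0.13 0.37 0.  ] 0.456 [ 0.1073  0.7781 -0.044   1.8445  0.0716  0.5715  1.3366]
```

Emit:
servo_tool --moves '[[[0,0,0,0,0.35],[0,0,0,0,0.35],[0,0,0.0,0,0.35],[0,0,-0.001,0,1],[0,0,0,0,1],[0,0,0,0,1]]]'

```text
time: 10.8
eef_pos: [554.7, -68.7, 41.8]
tcp_rot: [0.789, 0.614, -0.02, -0.012]
contact_force: [0.1, -0.4, 1.9]
opening: 0.452
```

```bash
python3 look.py scene h 255 115 100 90 8; python3 look.py top h 300 160 100 90 8
```

```text
10.85 [554.71 -68.7   41.8 ] jaw 75.79961159756314 z [-0.0459 -0.0047 -0.9989] [-1.13 -0.25  1.57] [0.12 0.02 0.08] 0.45571908267139855
10.9 [554.67 -68.69  41.77] jaw 75.80208242990574 z [-0.0459 -0.0047 -0.9989] [-0.52 -0.46  1.76] [0.19 0.06 0.08] 0.4571038831498708
```

View pics/scene_h_c.png

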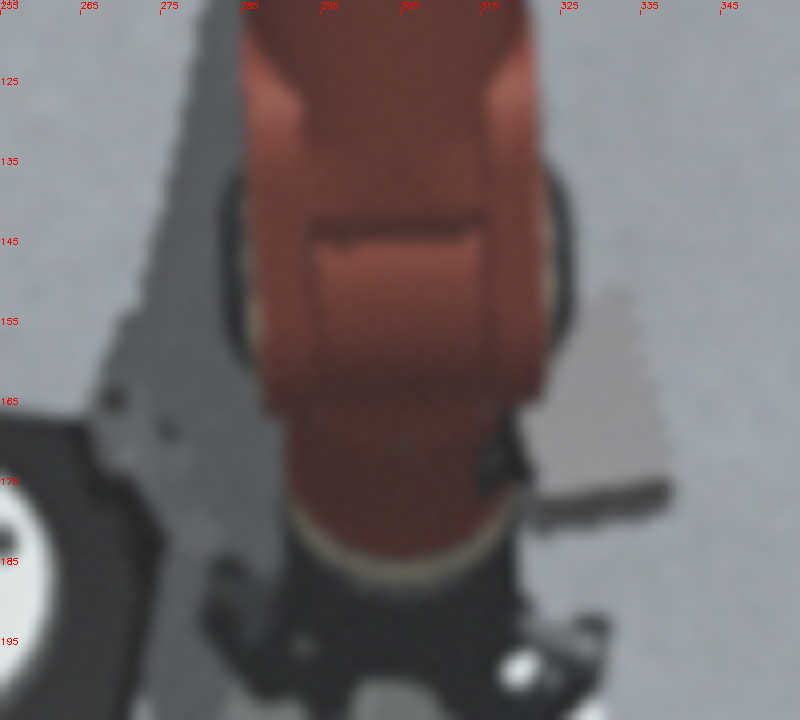

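View pics/top_h_c.png

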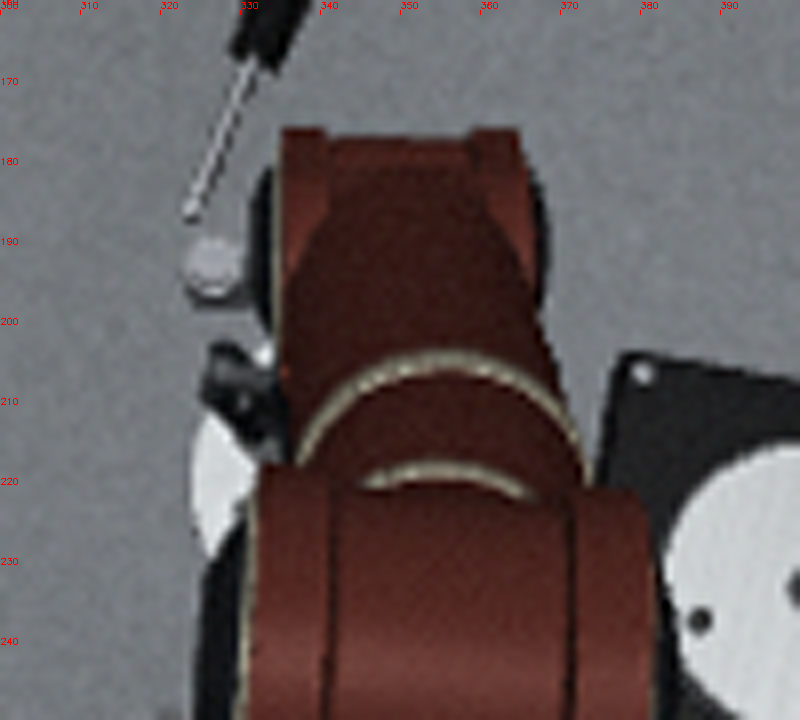

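Emit:
servo_tool --moves '[[[0,0,0.03,0,1],[0,0,0.055,0,1],[0,0,0.05,0,1],[-0.012,-0.04,0.01,0,1],[-0.015,-0.048,0.0,0,1],[-0.015,-0.048,0.0,0,1],[-0.01,-0.025,0.0,0,1],[0,0,0,0,1]]]'

```text
time: 11.9
eef_pos: [494.7, -231.5, 183.0]
tcp_rot: [0.788, 0.615, -0.025, -0.018]
contact_force: [0.2, 0.3, -3.4]
opening: 0.451
```

```bash
python3 look.py scene i 185 80 100 90 8; python3 look.py top i 370 160 100 90 8
```

```text
11.95 [ 495.38 -229.79  182.91] jaw 76.15341657769508 z [-6.060e-02 -6.000e-04 -9.982e-01] [ 1.17 -0.28 -3.27] [ 0.09 -0.15  0.02] 0.4563397109637631
12.0 [ 496.38 -228.05  183.12] jaw 76.31448854361379 z [-5.960e-02  3.000e-04 -9.982e-01] [-0.17 -0.05 -3.03] [-0.01 -0.1   0.04] 0.45653452044532244
```

View pics/scene_i_c.png

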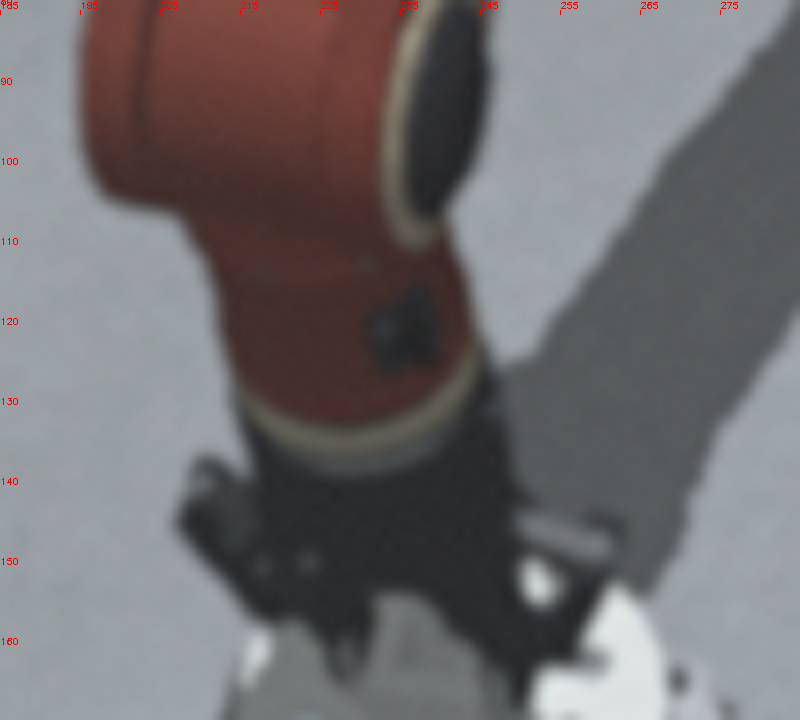

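View pics/top_i_c.png

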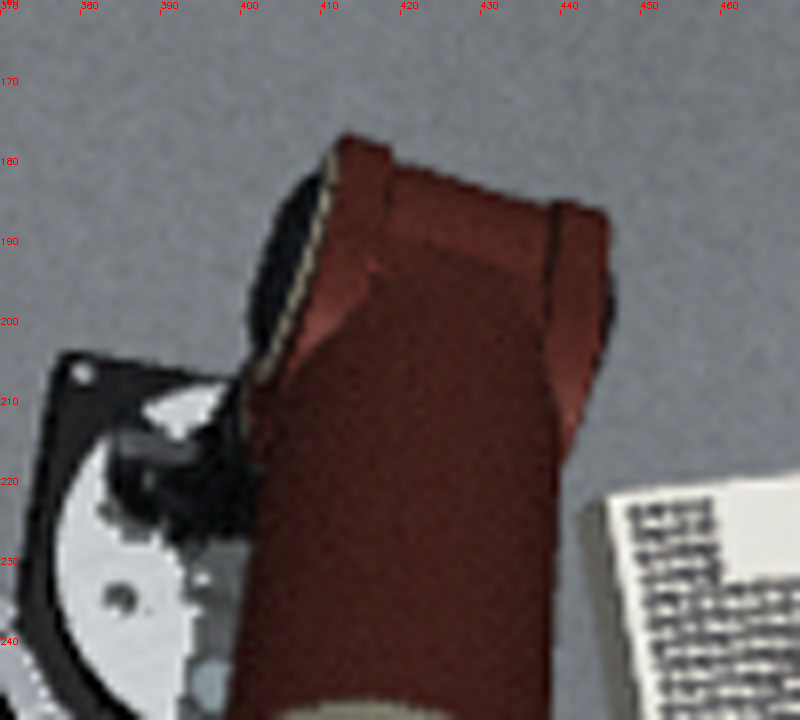

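```bash
python3 look.py scene i2 200 140 80 70 9
```

```text
12.05 [ 497.15 -226.93  183.36] jaw 76.43828170042829 z [-5.860e-02  7.000e-04 -9.983e-01] [ 0.06 -0.77 -2.98] [ 0.07 -0.11 -0.01] 0.453663421050279
```

View pics/scene_i2_c.png

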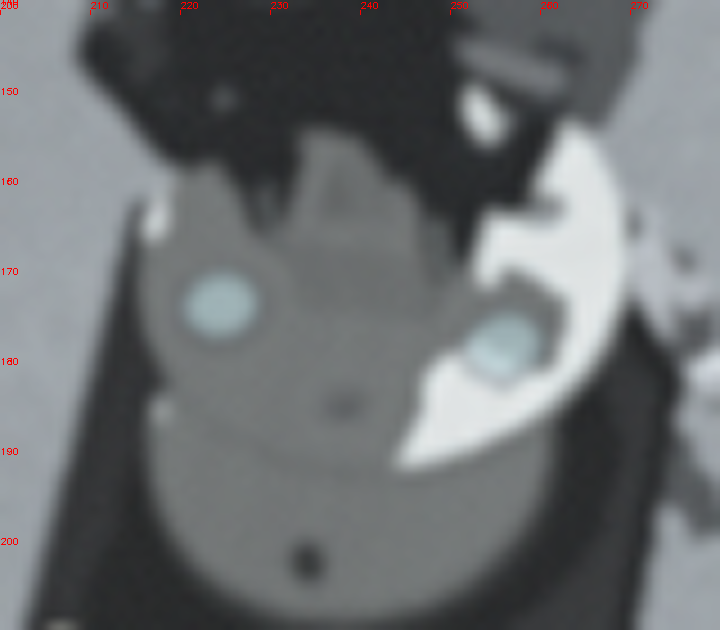

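```bash
cat >w.py <<'E'
from fit import *
w=px(220,190,[(248,142),(428,214),(270,333)]);ws=px(375,175,[(303,132),(143,273),(374,335)])
for n,q in(('top',w),('scene',ws)):
    P=np.array([at(n,*a,8) for a in q])[:,:2]-[558.2,222.1];print(np.hypot(*P.T),np.degrees(np.arctan2(P[:,1],P[:,0])))
def carfit(n,pts,angs,rs,tcp,dz,slope,th0):
    # pts pixel, angs deg offsets from carousel x; model: plane through (tcp) z=tcp_z-dz+8, slope along x
    def f(p):
        a=np.radians(np.array(angs))+p[2];r=np.array(rs)
        X=r*np.cos(a);Y=r*np.sin(a)
        P=np.c_[p[0]+X,p[1]+Y,tcp[2]-dz+8-slope*X]
        return (proj(n,P)-pts).ravel()
    s=least_squares(f,[*tcp[:2],th0],x_scale=[1,1,.01]);return s.x,s.fun
def px9(u0,v0,l,k=9): return np.array([[(a+.5)/k-.5+u0,(b+.5)/k-.5+v0] for a,b in l])
E
python3 - <<'E'
from w import *
p=px9(200,140,[(344,403),(220,304),(503,350)])
tcp=[497.15,-226.93,183.36]
for sl in (0,.0127,.03):
    x,f=carfit('scene',p,[0,-60,60],[48,46.5,46.5],tcp,41.8,sl,np.radians(-14.5));print(x[:2]-tcp[:2],np.degrees(x[2]),f.round(2))
E
```

```text
[48.22745174 48.58592194 47.39781683] [ 37.20567265 -82.26008682 158.43489684]
[50.10041275 48.00721491 46.78534875] [158.5479358  -82.49418876  37.84834063]
[-2.94591534  0.74263849] -14.356419136929823 [-0.34 -0.26  0.6   0.41 -0.25 -0.13]
[-3.20774491  0.66504454] -14.30324158662867 [-0.32 -0.22  0.58  0.38 -0.26 -0.14]
[-3.56454138  0.55912418] -14.230474004702323 [-0.3  -0.16  0.56  0.33 -0.26 -0.15]
```

Emit:
servo_tool --moves '[[[0.002,-0.012,-0.01,-0.5,1],[0.001,-0.008,-0.015,0,1],[0,0,-0.005,0,1]]]'

```text
time: 12.42
eef_pos: [501.9, -245.0, 150.8]
tcp_rot: [0.787, 0.617, -0.022, -0.019]
contact_force: [0.6, 0.0, -3.2]
opening: 0.453
```

```bash
python3 st.py; sleep 0; python3 look.py scene j 200 145 80 70 9;python3 st.py
```

```text
12.425 [ 501.91 -245.02  150.78] jaw 76.23 z [-0.0582  0.0024 -0.9983] [ 0.64  0.04 -3.17] [ 0.03 -0.07 -0.  ] 0.453 [ 0.4386  0.6161 -0.0536  1.768   0.0703  0.8142  1.6745]
12.475 [ 501.82 -244.48  150.52] jaw 76.25915241355042 z [-0.0586  0.0031 -0.9983] [-0.21  0.86 -4.08] [ 0.03 -0.07 -0.01] 0.45326504400756695
12.475 [ 501.82 -244.48  150.52] jaw 76.26 z [-0.0586  0.0031 -0.9983] [-0.21  0.86 -4.08] [ 0.03 -0.07 -0.01] 0.453 [ 0.4384  0.6163 -0.0541  1.7686  0.0701  0.8141  1.6744]
```

View pics/scene_j_c.png

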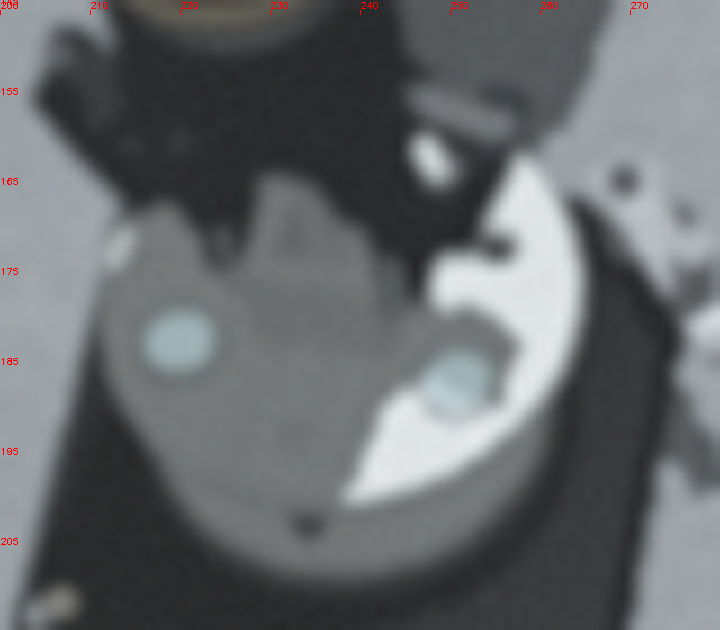

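```bash
python3 - <<'E'
from w import *
p=px9(200,145,[(296,433),(179,342),(456,383),(497,246)])
tcp=[501.82,-244.48,150.52]
for sl in (0.0127,):
    x,f=carfit('scene',p,[0,-60,60,120],[48]*4,tcp,41.8,sl,np.radians(-14.5));print(x[:2],x[:2]-tcp[:2],np.degrees(x[2]),f.round(2))
E
```

```text
[48.22745174 48.58592194 47.39781683] [ 37.20567265 -82.26008682 158.43489684]
[50.10041275 48.00721491 46.78534875] [158.5479358  -82.49418876  37.84834063]
[ 497.98106941 -243.38446369] [-3.83893059  1.09553631] -14.368636364503502 [ 0.06 -0.05 -0.05 -0.09  0.13  0.08 -0.14  0.05]
```

Emit:
servo_tool --moves '[[[-0.001,-0.003,-0.002,0,1],[0,0,-0.001,0,1]]]' --squeeze 40

```text
time: 12.72
eef_pos: [500.9, -247.2, 147.1]
tcp_rot: [0.786, 0.617, -0.022, -0.02]
contact_force: [-0.1, 0.2, -4.0]
opening: 0.45
```

```bash
python3 st.py; python3 look.py scene k 200 145 80 70 9
```

```text
12.725 [ 500.95 -247.17  147.14] jaw 76.3 z [-0.0588  0.0035 -0.9983] [-0.05  0.15 -4.  ] [ 0.03 -0.12 -0.  ] 0.45 [ 0.4434  0.6215 -0.0542  1.7702  0.0709  0.8075  1.6794]
12.775 [ 501.14 -246.82  147.18] jaw 76.32415686996907 z [-0.0585  0.0038 -0.9983] [-0.17 -0.49 -3.39] [-0.01 -0.14  0.04] 0.4561322240382711
```

View pics/scene_k_c.png

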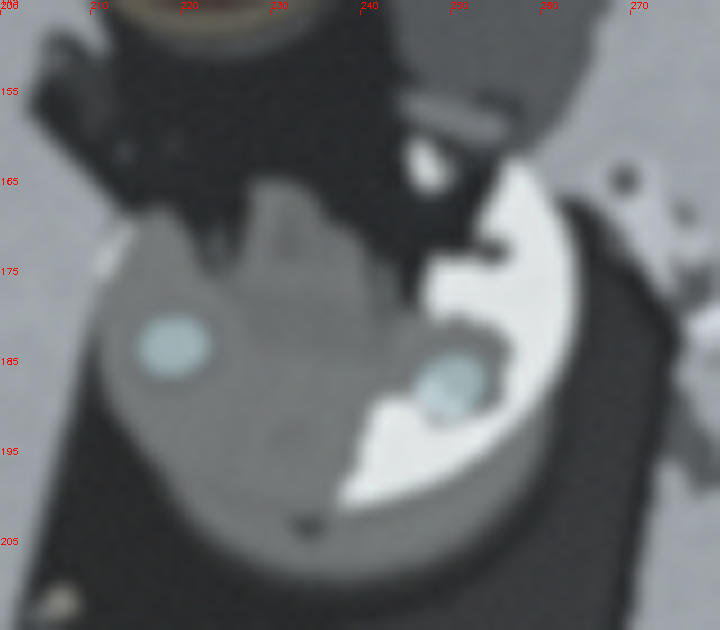

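Emit:
servo_tool --moves '[[[0,-0.0025,-0.004,-0.4,1],[0,-0.0005,-0.004,0,1],[0,0,-0.004,0,1]]]'

```text
time: 13.15
eef_pos: [501.7, -250.0, 135.4]
tcp_rot: [0.788, 0.615, -0.021, -0.019]
contact_force: [-0.2, 0.4, -3.2]
opening: 0.459
```

```bash
python3 st.py; python3 look.py scene l 200 145 80 70 9
```

```text
13.15 [ 501.75 -250.05  135.37] jaw 75.91 z [-0.0564  0.0035 -0.9984] [-0.22  0.37 -3.16] [ 0.01 -0.15 -0.06] 0.459 [ 0.4463  0.6392 -0.0518  1.7763  0.0708  0.7813  1.6768]
13.2 [ 501.36 -249.9   134.76] jaw 75.91050108423907 z [-0.0575  0.004  -0.9983] [-0.13 -0.21 -3.72] [-0.06 -0.15 -0.02] 0.45523100822522067
```

Emit:
servo_tool --moves '[[[-0.0005,0.001,0,0,1],[0,0,0,0,1]]]'

```text
time: 13.45
eef_pos: [500.8, -248.7, 134.6]
tcp_rot: [0.788, 0.615, -0.022, -0.019]
contact_force: [-0.2, -0.5, -2.0]
opening: 0.455
```

```bash
python3 st.py; python3 look.py scene m 200 145 80 70 9
```

```text
13.45 [ 500.78 -248.66  134.56] jaw 75.92 z [-0.0579  0.0042 -0.9983] [-0.15 -0.51 -2.04] [ 0.01 -0.13  0.01] 0.455 [ 0.4449  0.6391 -0.0519  1.7798  0.0708  0.7795  1.6754]
13.5 [ 500.85 -248.75  134.63] jaw 75.91753284833199 z [-0.0577  0.0041 -0.9983] [-0.67  0.28 -2.5 ] [-0.01 -0.14  0.03] 0.45768897806737185
```

View pics/scene_m_c.png

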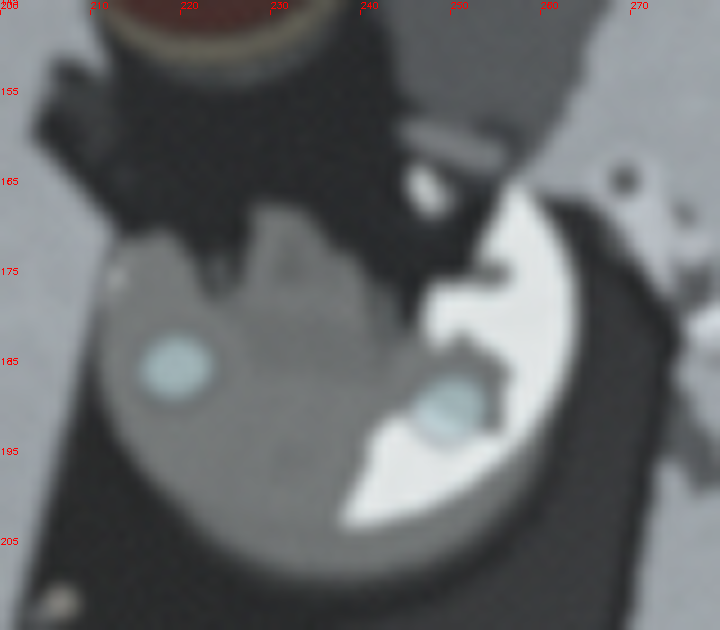

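```bash
python3 - <<'E' | tail -1
from w import *
p=px9(200,145,[(175,367),(449,411),(492,272)])
tcp=[500.85,-248.75,134.63]
x,f=carfit('scene',p,[-60,60,120],[48]*3,tcp,41.8,.0127,np.radians(-14.5));print(x[:2],x[:2]-tcp[:2],np.degrees(x[2]),f.round(2))
E
```

```text
[ 496.62515841 -246.84471496] [-4.22484159  1.90528504] -14.810660408957702 [ 0.05 -0.11  0.17 -0.1  -0.22  0.22]
```

Emit:
servo_tool --moves '[[[0.0003,-0.0003,-0.004,0,1],[0,0,-0.003,0,1],[0,0,-0.003,0,1]]]' --squeeze 30

```text
time: 13.88
eef_pos: [501.0, -249.8, 124.5]
tcp_rot: [0.788, 0.615, -0.022, -0.019]
contact_force: [0.4, -0.7, -3.7]
opening: 0.453
```

```bash
python3 st.py
```

```text
13.875 [ 501.04 -249.85  124.55] jaw 75.9 z [-0.0574  0.0028 -0.9983] [ 0.38 -0.74 -3.67] [ 0.   -0.09  0.01] 0.453 [ 0.4447  0.6537 -0.0499  1.7864  0.0733  0.7574  1.674 ]
```

Emit:
servo_tool --moves '[[[0,0.0006,-0.003,0,1],[0,0.0002,-0.003,0,1],[0,0,-0.002,0,1],[0,0,-0.001,0,1]]]'

```text
time: 14.38
eef_pos: [500.5, -249.2, 114.5]
tcp_rot: [0.788, 0.614, -0.022, -0.019]
contact_force: [-1.2, -1.0, -2.9]
opening: 0.455
```

```bash
python3 st.py;python3 look.py scene n 200 145 80 70 9
```

```text
14.375 [ 500.5  -249.22  114.49] jaw 75.88 z [-0.0588  0.0028 -0.9983] [-1.18 -1.   -2.87] [-0.16  0.01  0.06] 0.455 [ 0.4428  0.6677 -0.0483  1.795   0.0752  0.7361  1.6709]
14.425 [ 500.52 -249.25  114.41] jaw 75.87900467076678 z [-0.0588  0.0028 -0.9983] [-0.21 -1.   -3.26] [-0.16 -0.06  0.05] 0.45660829212594173
```

View pics/scene_n_c.png

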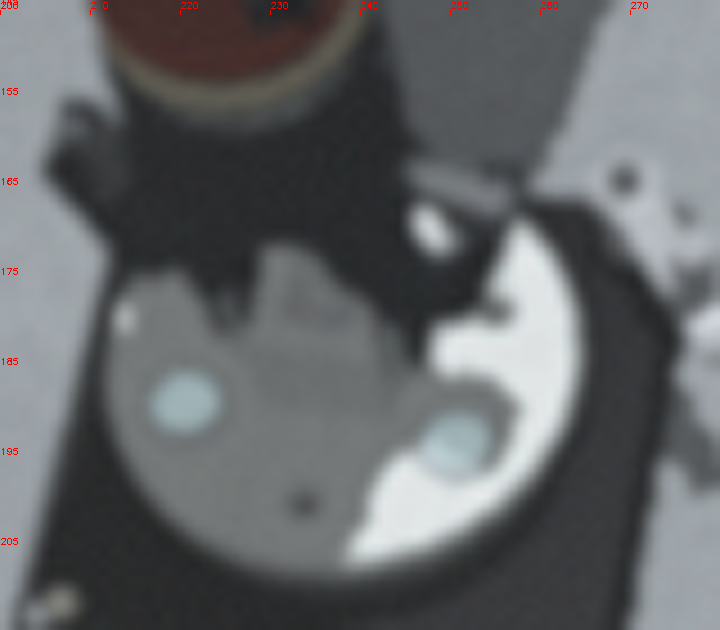

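```bash
python3 - <<'E' | tail -1
from w import *
p=px9(200,145,[(303,503),(185,403),(456,443),(498,310)])
tcp=[500.52,-249.25,114.41]
x,f=carfit('scene',p,[0,-60,60,120],[48]*4,tcp,41.8,.0127,np.radians(-14.5));print(x[:2],x[:2]-tcp[:2],np.degrees(x[2]),f.round(2))
E
```

```text
[ 497.38062001 -247.2206481 ] [-3.13937999  2.0293519 ] -14.019143751043767 [-0.11 -0.84  0.11  0.35  0.29  0.39 -0.3   0.13]
```

Emit:
servo_tool --moves '[[[0,0,-0.003,0,1],[0,0,-0.002,0,1],[0,0,-0.002,0,1]]]'

```text
time: 14.8
eef_pos: [500.5, -249.2, 107.2]
tcp_rot: [0.788, 0.614, -0.022, -0.019]
contact_force: [-0.0, -1.0, -3.1]
opening: 0.458
```

```bash
python3 st.py
```

```text
14.8 [ 500.53 -249.24  107.17] jaw 75.88 z [-0.0586  0.0028 -0.9983] [-0.03 -1.05 -3.08] [-0.13  0.07  0.01] 0.458 [ 0.4422  0.6784 -0.0474  1.8002  0.0763  0.7201  1.6696]
```

Emit:
servo_tool --moves '[[[0,0,-0.002,0,1],[0,0,-0.001,0,1],[0,0,-0.001,0,1]]]' --squeeze 25

```text
time: 15.18
eef_pos: [500.5, -249.2, 102.8]
tcp_rot: [0.788, 0.614, -0.022, -0.019]
contact_force: [-0.7, -0.7, -2.9]
opening: 0.458
```

```bash
python3 st.py
```

```text
15.175 [ 500.48 -249.18  102.8 ] jaw 75.88 z [-0.0589  0.0029 -0.9983] [-0.74 -0.75 -2.93] [-0.12  0.06  0.01] 0.458 [ 0.4419  0.6848 -0.047   1.8031  0.077   0.711   1.6689]
```

Emit:
servo_tool --moves '[[[0,0,-0.001,0,1],[0,0,-0.0005,0,1]]]'

```text
time: 15.42
eef_pos: [500.3, -249.1, 102.3]
tcp_rot: [0.789, 0.614, -0.022, -0.019]
contact_force: [-2.7, -0.2, 2.6]
opening: 0.457
```

```bash
python3 st.py
```

```text
15.425 [ 500.29 -249.14  102.29] jaw 75.86 z [-0.059   0.0029 -0.9983] [-2.67 -0.23  2.64] [-0.04  0.22 -0.01] 0.457 [ 0.4417  0.6854 -0.0467  1.8039  0.0771  0.7098  1.6685]
```

Emit:
servo_tool --moves '[[[0,0,0,0,0.4],[0,0,0,0,0.25],[0,0,0.0,0,0.25],[0,0,0.005,0,0.25],[0,0,0.02,0,0.25],[0,0,0.04,0,0.25],[0,0,0.05,0,0.25],[-0.02,0.05,0.04,0,0.25],[-0.02,0.055,0.02,0,0.25],[0,0.03,0,0,0.25],[0,0,0,0,0.25]]]'

```text
time: 16.8
eef_pos: [463.5, -114.5, 282.7]
tcp_rot: [0.789, 0.614, -0.018, -0.015]
contact_force: [0.6, -1.2, 0.1]
opening: 0.752
```

```bash
python3 st.py;python3 look.py scene o 195 145 95 75 8;python3 look.py top o 360 195 80 75 8
```

```text
16.8 [ 463.48 -114.53  282.69] jaw 75.86 z [-0.0471  0.002  -0.9989] [ 0.58 -1.18  0.13] [-0.03 -0.08  0.05] 0.752 [ 0.2599  0.3384 -0.0921  1.827   0.0429  1.0247  1.4729]
16.85 [ 463.44 -116.32  282.66] jaw 75.70561269927715 z [-0.0472  0.001  -0.9989] [-0.13 -0.63 -0.03] [-0.05 -0.09  0.03] 0.7483165848199543
16.9 [ 463.37 -117.79  282.15] jaw 75.55490332790714 z [-4.800e-02  5.000e-04 -9.988e-01] [-0.46 -0.88  0.1 ] [-0.05 -0.03 -0.01] 0.7511305276664257
```

View pics/scene_o_c.png

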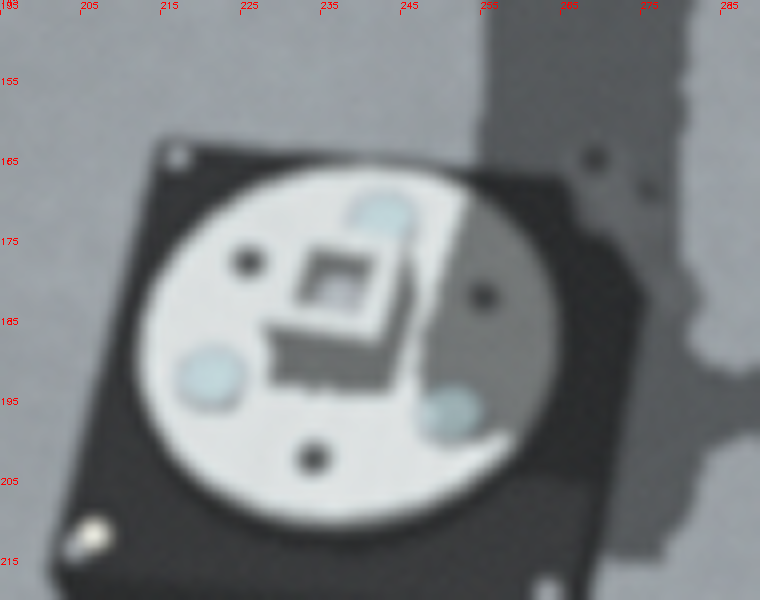

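View pics/top_o_c.png

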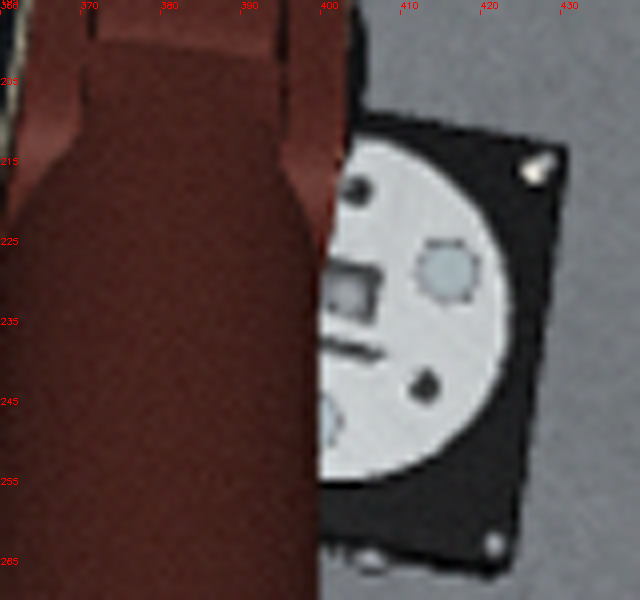

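```bash
python3 - <<'E'
from fit import *
p=px(195,145,[(248,262),(485,297),(314,459)])
for z in(68,78):
    P=np.array([at('scene',*a,z) for a in p]);c=P.mean(0);print(z,c,np.linalg.norm(P-c,axis=1),np.degrees(np.arctan2(*(P-c)[:,1::-1].T))%120)
w=px(195,145,[(382,215),(210,377),(448,414)])
for z in(68,78):
    P=np.array([at('scene',*a,z) for a in w]);c=P.mean(0);print(z,c,np.linalg.norm(P-c,axis=1),np.degrees(np.arctan2(*(P-c)[:,1::-1].T))%120-60)
f='scene_o';im=cv2.cvtColor(cv2.imread(f'pics/{f}.png'),cv2.COLOR_BGR2GRAY)[160:218,205:272]
m=(cv2.resize(im,None,fx=8,fy=8,interpolation=cv2.INTER_CUBIC)>80).astype(np.uint8)
E
```

```text
68 [ 497.40607252 -247.06001447   68.        ] [48.25675537 48.08372874 48.16504248] [105.84913912 105.84167775 106.02366736]
78 [ 503.75139633 -245.72164452   78.        ] [47.84403706 47.67249025 47.75310855] [105.84913912 105.84167775 106.02366736]
68 [ 495.72511081 -247.85010595   68.        ] [49.36034152 47.94237575 48.24251896] [-14.15493894 -13.5784254  -15.32950047]
78 [ 502.08481113 -246.5049787    78.        ] [48.93818473 47.53234618 47.82992241] [-14.15493894 -13.5784254  -15.32950047]
```

Emit:
servo_tool --moves '[[[0.01,-0.012,-0.03,0,0.6],[0.007,-0.009,-0.05,0,0.6],[0,0,-0.04,0,0.6],[0,0,-0.015,0,0.6],[0,0,0,0,0.6]]]'

```text
time: 17.52
eef_pos: [480.9, -150.5, 142.0]
tcp_rot: [0.795, 0.606, -0.021, -0.012]
contact_force: [0.3, 1.1, 0.5]
opening: 0.404
```

```bash
python3 look.py scene p 220 110 90 75 8;python3 st.py
```

```text
17.575 [ 481.24 -150.71  142.67] jaw 74.67599687182229 z [-0.0462 -0.0061 -0.9989] [ 0.53  0.37 -0.02] [ 0.02 -0.09  0.02] 0.39794361900258446
17.575 [ 481.24 -150.71  142.67] jaw 74.68 z [-0.0462 -0.0061 -0.9989] [ 0.53  0.37 -0.02] [ 0.02 -0.09  0.02] 0.398 [ 0.2916  0.5573 -0.0611  1.9341  0.0768  0.6959  1.4819]
```

View pics/scene_p_c.png

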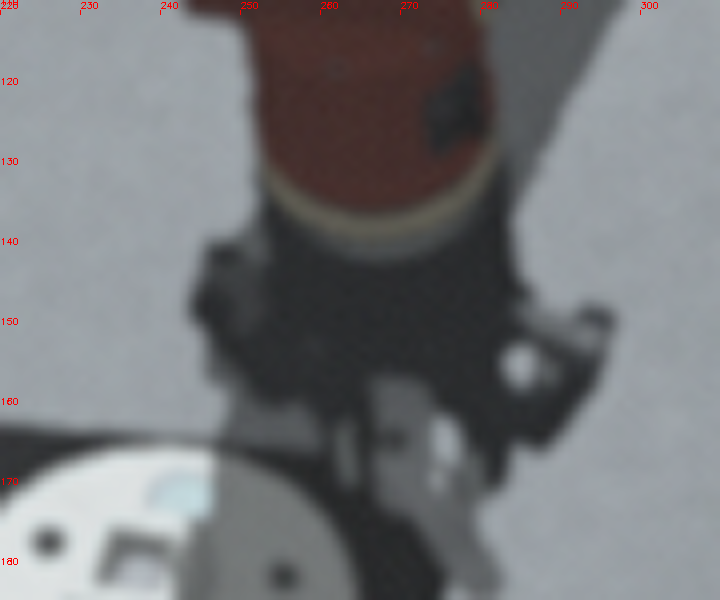

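Emit:
servo_tool --moves '[[[0,0.008,-0.003,0,0.6],[0,0.002,-0.003,0,0.6],[0,0,0,0,0.6]]]'

```text
time: 17.95
eef_pos: [482.7, -141.0, 138.3]
tcp_rot: [0.795, 0.606, -0.019, -0.01]
contact_force: [0.0, -0.9, -0.4]
opening: 0.398
```

```bash
python3 look.py scene q 240 135 60 60 10;python3 st.py
```

```text
18.0 [ 482.75 -141.06  138.35] jaw 74.61504178021104 z [-0.0416 -0.0074 -0.9991] [-0.52  0.62  0.54] [-0.03 -0.01  0.03] 0.39565884466494083
18.0 [ 482.75 -141.06  138.35] jaw 74.62 z [-0.0416 -0.0074 -0.9991] [-0.52  0.62  0.54] [-0.03 -0.01  0.03] 0.396 [ 0.2717  0.5609 -0.0597  1.9448  0.0767  0.6771  1.4616]
```

View pics/scene_q_c.png

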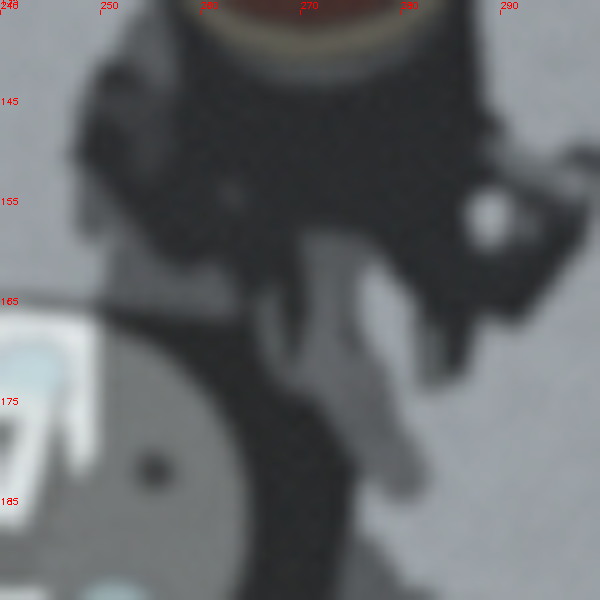

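Emit:
servo_tool --moves '[[[0,0,-0.012,0,0.6],[0,0,-0.01,0,0.6],[0,0,-0.006,0,0.6]]]'

```text
time: 18.38
eef_pos: [483.1, -141.2, 109.1]
tcp_rot: [0.795, 0.606, -0.018, -0.009]
contact_force: [0.0, 0.3, 0.3]
opening: 0.397
```

```bash
python3 look.py scene r 240 135 60 60 10;python3 st.py
```

```text
18.425 [ 482.64 -141.02  108.53] jaw 74.62770160688768 z [-0.0415 -0.0075 -0.9991] [-0.04  0.92 -0.04] [ 0.    0.03 -0.02] 0.3995302270342833
18.425 [ 482.64 -141.02  108.53] jaw 74.63 z [-0.0415 -0.0075 -0.9991] [-0.04  0.92 -0.04] [ 0.    0.03 -0.02] 0.4 [ 0.2677  0.609  -0.0544  1.9692  0.0838  0.6047  1.4547]
```

View pics/scene_r_c.png

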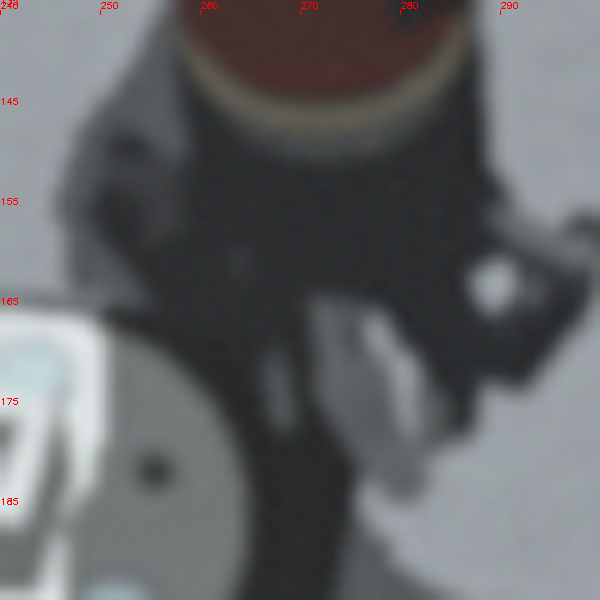

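Emit:
servo_tool --moves '[[[0,0,-0.004,0,0.6],[0,-0.008,0,0,0.6],[0,-0.01,0,0,0.6],[0,-0.01,0,0,0.6],[0,-0.01,0,0,0.6],[0,0,0,0,0.6]]]'

```text
time: 19.18
eef_pos: [485.4, -181.4, 104.9]
tcp_rot: [0.795, 0.606, -0.016, -0.008]
contact_force: [0.3, 0.2, -0.2]
opening: 0.402
```

```bash
python3 look.py scene s 230 135 60 60 10;python3 st.py
```

```text
19.225 [ 485.2  -180.92  104.83] jaw 74.63110875948057 z [-0.0359 -0.0067 -0.9993] [-0.43  0.47 -0.97] [-0.02 -0.01 -0.05] 0.40119446558810684
19.225 [ 485.2  -180.92  104.83] jaw 74.63 z [-0.0359 -0.0067 -0.9993] [-0.43  0.47 -0.97] [-0.02 -0.01 -0.05] 0.401 [ 0.3455  0.629  -0.0608  1.9355  0.0917  0.6123  1.522 ]
```

View pics/scene_s_c.png

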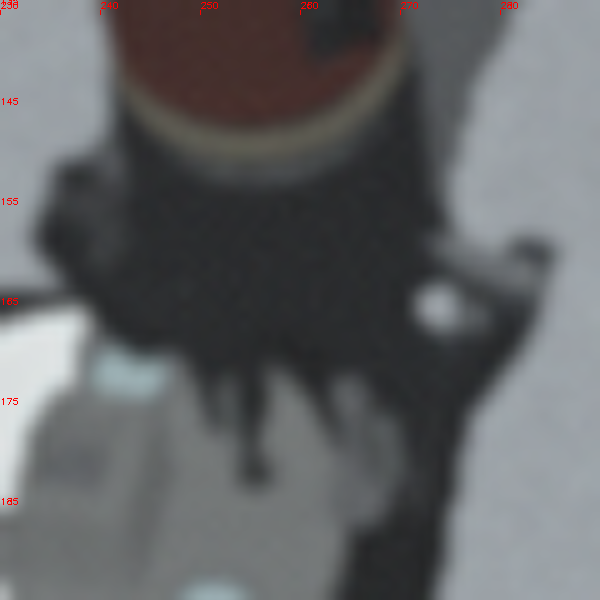

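Emit:
servo_tool --moves '[[[-0.007,-0.007,0,0,0.6],[-0.007,-0.007,0,0,0.6],[-0.006,-0.006,0,0,0.6],[-0.003,-0.003,0,0,0.6],[0,0,0,0,0.6]]]'

```text
time: 19.85
eef_pos: [459.3, -205.3, 104.8]
tcp_rot: [0.795, 0.606, -0.017, -0.009]
contact_force: [0.7, 0.4, 0.5]
opening: 0.399
```

```bash
python3 look.py scene t 220 135 60 60 10;python3 st.py
```

```text
19.9 [ 459.33 -205.21  104.82] jaw 74.64550824461651 z [-0.0379 -0.0065 -0.9993] [0.73 0.13 0.33] [-0.03 -0.02 -0.  ] 0.4001792033092263
19.9 [ 459.33 -205.21  104.82] jaw 74.65 z [-0.0379 -0.0065 -0.9993] [0.73 0.13 0.33] [-0.03 -0.02 -0.  ] 0.4 [ 0.4083  0.6139 -0.0638  1.9754  0.101   0.589   1.573 ]
```

View pics/scene_t_c.png

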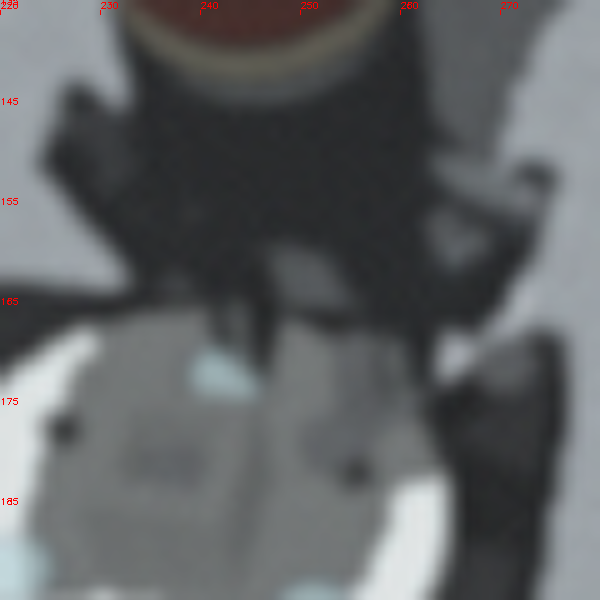

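Emit:
servo_tool --moves '[[[0,-0.003,0,0,0.6],[0,-0.003,0,0,0.6],[-0.001,-0.002,0,0,0.6]]]'

```text
time: 20.27
eef_pos: [457.5, -210.5, 104.3]
tcp_rot: [0.794, 0.607, -0.017, -0.012]
contact_force: [1.0, 5.1, 0.6]
opening: 0.398
```

```bash
python3 st.py
```

```text
20.275 [ 457.47 -210.52  104.33] jaw 74.8 z [-0.0414 -0.0023 -0.9991] [0.95 5.15 0.56] [ 1.01 -0.34  0.  ] 0.398 [ 0.4235  0.6167 -0.0681  1.9707  0.1006  0.5954  1.588 ]
```

Emit:
servo_tool --moves '[[[-0.002,-0.002,0,0,0.6],[-0.001,-0.002,0,0,0.6]]]'

```text
time: 20.52
eef_pos: [457.4, -210.7, 104.2]
tcp_rot: [0.793, 0.609, -0.014, -0.012]
contact_force: [0.2, 5.6, -0.2]
opening: 0.404
```

```bash
python3 st.py;python3 look.py scene u 220 135 60 60 10
```

```text
20.525 [ 457.44 -210.66  104.24] jaw 75.01 z [-0.0361  0.0022 -0.9993] [ 0.15  5.56 -0.2 ] [ 1.11 -0.23  0.  ] 0.404 [ 0.4319  0.6161 -0.0752  1.9728  0.0978  0.5908  1.5966]
20.575 [ 457.43 -210.66  104.25] jaw 75.00166332402337 z [-0.036   0.0024 -0.9993] [1.63 5.59 0.2 ] [ 1.17 -0.39 -0.01] 0.3993958900481314
```

View pics/scene_u_c.png

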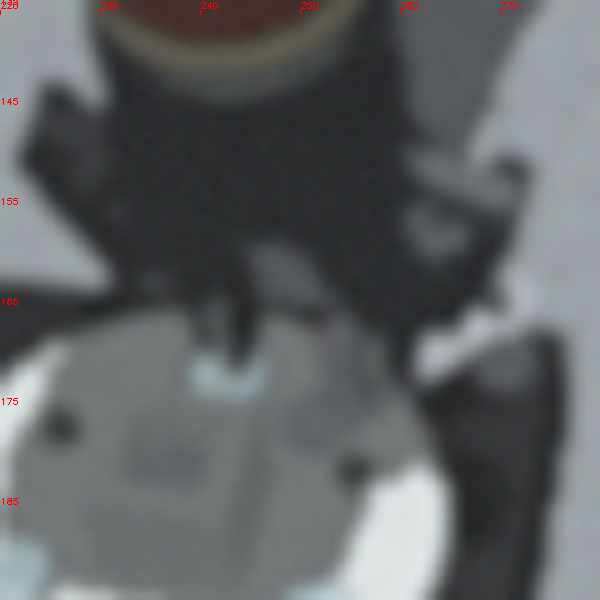

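Emit:
servo_tool --moves '[[[0.001,0.005,0,0,0.6],[0,0.003,0,0,0.6],[0,0,0.01,0,0.6],[0,0,0.03,0,0.6],[0,0,0.05,0,0.6],[0,0.03,0.05,0,0.6],[0,0.06,0.03,0,0.6],[0,0.06,0,0,0.6],[0,0.06,0,0,0.6],[0,0,0,0,0.6],[0,0,0,0,0.6]]]'

```text
time: 21.95
eef_pos: [458.0, 2.4, 285.5]
tcp_rot: [0.797, 0.604, -0.011, -0.004]
contact_force: [-0.8, -0.5, 0.9]
opening: 0.398
```

```bash
python3 st.py;python3 look.py scene v 195 145 95 75 8;python3 look.py top v 360 195 80 75 8
```

```text
21.95 [457.97   2.36 285.5 ] jaw 74.31 z [-0.0218 -0.0069 -0.9997] [-0.85 -0.54  0.91] [-0.01 -0.04 -0.02] 0.398 [ 0.0656  0.2964 -0.1601  1.8848  0.0617  0.9872  1.174 ]
22.0 [457.98   2.81 285.49] jaw 74.30757250051535 z [-0.0218 -0.0059 -0.9997] [-0.16 -0.59  0.2 ] [0.05 0.01 0.03] 0.40337080627822464
22.05 [458.01   2.28 285.26] jaw 74.24371814052289 z [-0.0222 -0.006  -0.9997] [ 0.48 -0.46 -0.17] [-0.02 -0.04  0.05] 0.3983164256359825
```

View pics/scene_v_c.png

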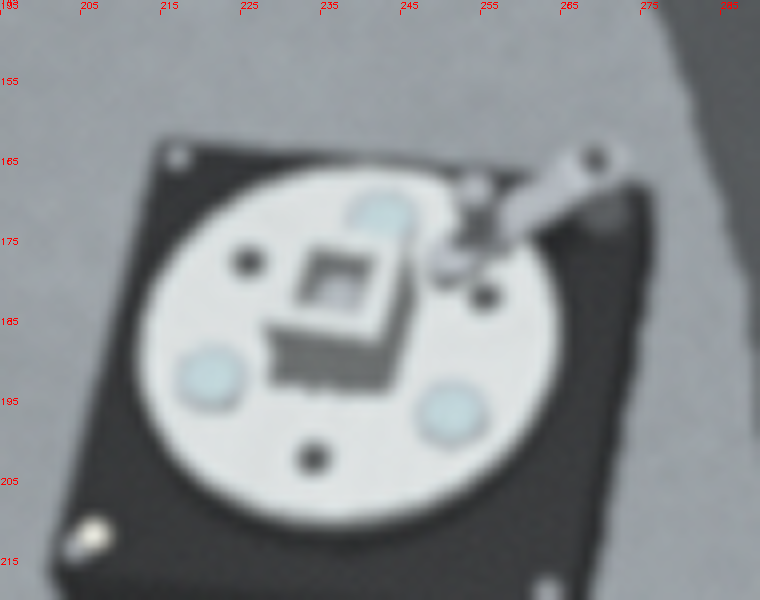

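View pics/top_v_c.png

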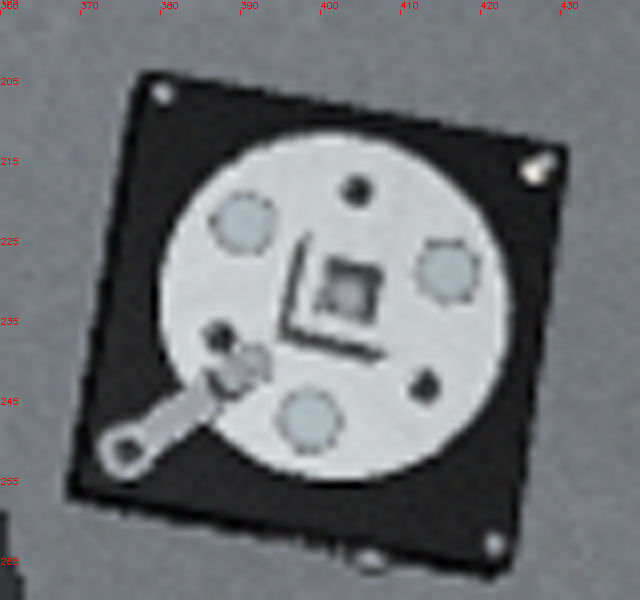

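```bash
python3 - <<'E'
from fit import *
for n,u,v,pv,kn,tip in(('top',360,195,(126,449),(252,362),(232,384)),('scene',195,145,(596,161),(475,188),(447,272))):
    a=px(u,v,[pv,kn,tip]);P=at(n,*a[0],76.5);K=at(n,*a[1],104.5);T=at(n,*a[2],76.5)
    print(n,P,K,np.hypot(*(K-P)[:2]),np.degrees(np.arctan2(*(K-P)[1::-1])),T,np.degrees(np.arctan2(*(T-P)[1::-1])))
    print(np.degrees(np.arctan2(-247.3-P[1],496.3-P[0])))
t=cv2.imread('pics/top_v.png');crop(t,368,225,34,34,18,'pics/t_v2.png')
E
```

```text
top [ 437.29707362 -160.73598777   76.5       ] [ 467.65177468 -207.62108587  104.5       ] 55.853561211638066 -57.07987070189656 [ 462.92944743 -203.75077272   76.5       ] -59.20942009455559
-55.7212528819775
scene [ 436.73206202 -160.78857647   76.5       ] [ 464.01013011 -200.02481169  104.5       ] 47.78676755430021 -55.19195207859201 [ 478.66667975 -212.7393606    76.5       ] -51.089568143319696
-55.450421860946605
```

View pics/t_v2.png

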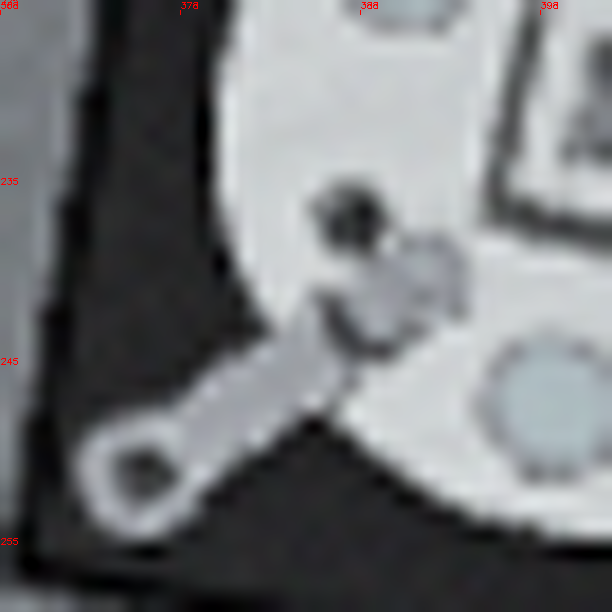

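View pics/scene_v.png

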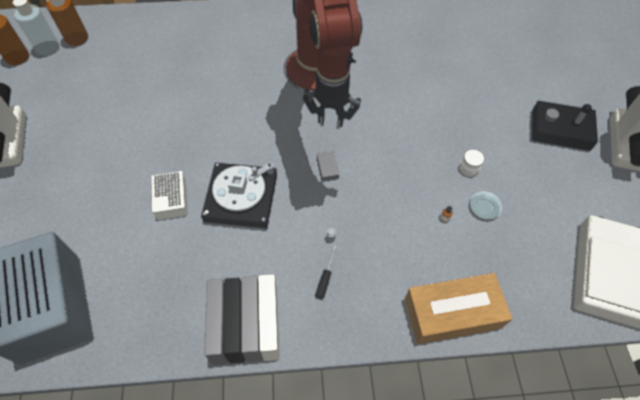

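```bash
python3 - <<'E'
from fit import *
P=np.array([437,-160.9])
for q in((378,300),(385,300),(375,305)):
    K=at('top',(q[0]+.5)/18-.5+368,(q[1]+.5)/18-.5+225,104.5)[:2];d=K-P;print(K,np.hypot(*d),np.degrees(np.arctan2(d[1],d[0])))
e=P+48*np.array([np.cos(np.radians(-55.5)),np.sin(np.radians(-55.5))]);print((proj('top',[*e,104.5])-[368,225]+.5)*18,(proj('top',[*(P+(e-P)*63/48),76.5])-[368,225]+.5)*18)
E
```

```text
[ 463.36216092 -199.54197792] 46.77783648626316 -55.697580881162466
[ 463.35394985 -200.75393843] 47.77935831808811 -56.524795917224175
[ 462.49339779 -198.98759253] 45.83206340132998 -56.20417928252721
[[383.59747418 295.73610516]] [[428.15113653 270.05679373]]
```

Both cameras put the clip at its stop, within about 1°. The carousel is home and the bystanders haven't moved, so I'm handing the job in.

```bash
python3 -c "
from station import bot
print(bot.close_job())"
```

```text
the job is handed in; nothing more can be done
None
```

The job is handed in at about 22 s of the 72 s allowed. The carousel is on the drive unit and the stage clip is swung in over its rim. The gripper is clear of everything. The hand-in returned no verdict.

**Carousel:** While it was carried, the arm sagged and the carousel tilted by about 3–4°. I set it down on clear bench at about (550, -65), re-gripped it level and went on. It went over the spindle and past the stud tips with no noticeable resistance, already turned to match, and touched down with about 6 N of push. After release, the scene camera put the hole centre at (497.4, -247.1) for fully home height, against (497.0, -247.4) measured for the studs. At 10 mm too high it would have been about 6 mm off. The hole angles matched the studs within about 0.3°.

**Clip:** I swept it by the knob until it stalled at about 5.6 N. Afterwards the knob measured at -55.2° (scene) and about -56° (top), against -55.5° for the line to the spindle. My cruder readings of the arm's tip scattered by about ±4° around that, so I relied on the knob.

**Limits of the checks:**
- The two cameras disagree by 1–2 mm, so I aligned the carousel in the scene camera's frame.
- Flatness on the turntable is inferred from height and hole fit; I did not measure it directly.
- That the other objects stayed put was judged by eye in the last scene picture.

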